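# Refit the hatch cover of a tablet counter

## Task

Put the steel hatch cover back on the tablet-counting machine. It was pushed handle first under the low steel riser: draw it out by its tongue end, lay it flat on the table clear of the riser and let go, then take it by its handle, hook its tongue under the lip at the end of the machine's open bay and swing it down until it lies level and fully home in the bay. Leave the bottles, jars, bowl and spatula where they are.

Things in the scene. Friction and masses are not known exactly. Their poses are not given: they have to be found in the camera images.
- cover: Hatch cover, loose, about 0.25 kg: a flat steel block 110 long (x) x 60 wide (y) x 18 thick. Origin at the centre of the block's underside, z up out of its top. A tongue sticks out at its +x end, a black handle stands on top near its -x end. Starts flat on the table, right way up, within 0.1 rad of square to the riser, its handle under it.
- tongue_tip (a point): Middle of the tongue's end on its underside: x = 73, y = 0, z = 0 in the cover's frame. The tongue reaches 18 beyond the block, is 50 wide and 5 thick, flush with the underside. At the start the tongue and the adjoining 34 to 46 of the block stick out of the riser's open front.
- cover_front (a point): Middle of the lower edge at the cover's handle end: x = -55, y = 0, z = 0 in the cover's frame.
- cover_handle (a point): Centre of the handle: x = -35, y = 0, z = 31 in the cover's frame. The handle is a solid upright bar 12 thick (x), 44 long (y), rising 26 above the block's top.
- riser: Low steel riser, fixed: a board 200 deep (x) x 272 wide (y), underside 54 and top 62 above the table, on two side panels (inner faces at y = +-130), open in front. Origin on the table below the middle of the board's front edge; x points in under the board, z up. Two bottles stand on it, 115 or more behind its front edge.
- machine: White tablet-counting machine, fixed. Origin on the table below the centre of its bay; x points to the lip, z up. The bay is a well in its flat top (top at 72, bay floor at 54), 65 wide (y), from its front wall at x = -58 to its rear wall at x = 78. The top is flat for 37 in front of the bay, 47 to either side and back to x = 175, where a hopper tower rises 120 more.
- seat (a point): Middle of the bay floor: x = 0, y = 0, z = 54 in the machine's frame, same axes. Home: the cover's origin here (x -3 to +2), axes along the machine's, on the floor, tongue under the lip, block's top flush with the machine's top. It is too long to go in flat: the tongue goes in first with the handle end raised (12 to 18 degrees suits), then the handle end comes down.
- lip_edge (a point): Middle of the lip's lower front edge: x = 57, y = 0, z = 68 in the machine's frame, same axes. The lip is a rigid 4 thick strip, level with the top, from here to the bay's rear wall, 14 above the bay floor. Two guide cheeks, 8 thick, rising 12 above the top, run along both sides of the bay from x = -5 to x = 78.
- bottle_tall: Bystander: white round bottle, 60 dia x 80 tall, standing on the riser. Origin at the centre of its underside.
- bottle_amber: Bystander: amber bottle, 54 dia x 75 tall, standing on the riser. Origin at the centre of its underside.
- jar_small: Bystander: small white jar, 40 dia x 45 tall, on the table beside the riser's open front. Origin at the centre of its underside.
- jar_side: Bystander: white jar, 54 dia x 75 tall, beside the machine. Origin at the centre of its underside.
- jar_front: Bystander: grey jar, 60 dia x 70 tall, on the robot's side of the table. Origin at the centre of its underside.
- bowl: Bystander: steel bowl, 96 dia x 45 tall, at the back of the table. Origin at the centre of its underside.
- spatula: Bystander: counting spatula with a black handle, 160 long, lying flat on the robot's side of the table. Origin at its middle, underneath.
Mind the look-alikes: they are no part of the job. What is shaped like the cover but yellow is not meant.

How it is judged:
By the outcome, as a careful person would: the job done as asked, in the order asked, and still so for the second after the job is handed in, with the robot touching nothing.
It also fails if it takes over 59 s, if anything falls off the work surface, if the arm or the gripper's body presses on something with over 40 N, if the wrist force passes 120 N, or if a joint passes its speed limit or range.

## Robot

A 6-joint arm with a two-finger parallel gripper is mounted at the origin on the work surface. World frame = base frame: x ahead of the robot, y to its left, z up, the work surface at z = 0. Lengths are in m, angles in rad, forces in N, time in s.
With the tool pointing down it reaches from about 0.25 to 0.8 m from the base axis. Payload 3.9 kg.
Tool frame: the origin (TCP) lies at the very end of the fingers, on their centre line; the grasp point (between the pads) lies 19 mm behind it; y points along the fingers, x is the direction in which the jaws open and shut, and the axes are right-handed (so a half turn about y gives the same grasp; the last joint's range is limited). The gripper opens to 85 mm and grips with 20 to 120 N. Pads are 22 mm wide; open, the fingers measure 114 mm over their backs; the gripper's body (76 mm by 85 mm) begins 54 mm behind the grasp point. The pads swing forward as they close: fully open they stand 13 mm farther back than shut.
Start: joints at [-1.158, 0.26, -0.138, 1.173, 0, 1.571], TCP at [0.211, -0.481, 0.208] pointing down, gripper open.
Joint ranges: [-2.78, 2.78], [-0.83, 1.72], [-1.28, 1.37], [-1.9, 2.12], [-1.57, 1.48], [-3.14, 3.14]. Speed limits (rad/s): [2.57, 2.57, 3.14, 3.14, 3.14, 3.14].

## Interface

Orientations are given as a rotation vector (axis times angle).
In Python, from station import * gives the robot as it stands.
- The arm moves only by the tool jog_arm, never from a script. Its argument "moves" is a list of rows, each a list of 4 numbers: the shift along the world's x, y, z in m, then the turn about the world's z in degrees. In form: [[dx, dy, dz, spin], ...]. A call has 1 to 12 rows; each row shifts and turns the pose as measured when the row begins; what a row does not reach is not made up. A row lasts 1/12 s, in which the tool goes at most 41.7 mm and 7.16 degrees, less where a joint would pass 70% of its speed; a pose out of reach is approached as far as the arm can. A call is refused whole if a number of a shift passes 0.0417 or a number of a turn 7.16, either way. A call with a gripper value outside its range is refused whole. "hand" is the finger opening in m, from 0 to 0.0854, set as the call begins (left out, the last holds). The fingers move at their own pace and stop on an object; "squeeze" is the grip in N (left out, the last holds). Time passes only in rows, so rows that do not move let the fingers close. It gives the time, the measured TCP pose, the force and the opening at its end, in the units of the state.
- observe(): the state, without advancing time (a new reading comes with each control period).
- snapshot(name): name is "scene" or "top" or "wrist"; returns the picture (480x640x3 uint8, blue, green, red); there is no depth.
- camera_params(name): a dict with "camera_matrix" (3x3 intrinsics, pixels), "R" (3x3) and "t" (3): a world point X has camera coordinates R X + t. Camera axes: x right, y down, z forward; pixel columns grow to the right and rows downward; lengths in m; the calibration is good to about 2 mm. The wrist camera is an equidistant fisheye: a pixel r from the principal point sees the ray r / f radians off the axis. A picture is of the moment at which its call begins: read the wrist's pose just before it. camera_params takes no time and is no camera call; for the wrist camera it gives the pose at the moment of the call.
- sign_off(): hands the job in, once; it reports no verdict.
The state is a dict: "clock": time; "qpos": joint angles; "qd": joint speeds; "tau": joint torques, N m; "tool_pos": TCP position; "eef_rot": TCP orientation; "ft_force": force on the tool from outside, world axes, zero at the start; "ft_torque": the same for the moment, N m; "grip_width": finger opening in m.
Only numpy, scipy, OpenCV 4.12 (cv2) and the standard library are available. Lean on these libraries where they do the work, as an engineer would, in place of code of your own. Each camera call takes 0.05 s, during which the arm holds its last target.

## Working session

There is one attempt and no reset: what is moved stays moved. The work goes in short steps, Python scripts to look and compute and a tool call to move; the robot and the scene stay as the last step left them, time stands still between calls to the robot, and variables do not carry over. Pictures are saved under pics/ and viewed, and the job is handed in when it is done.

Besides the shell and the picture viewer there is one more tool, called after "Emit:" as name(argument=value, ...), one argument or row to a line, values as JSON. jog_arm: Moves the arm, as the interface text tells. Its arguments: {"type":"object","properties":{"moves":{"type":"array"},"hand":{"type":"number"},"squeeze":{"type":"number"}},"required":["moves"]}

I'll start by looking at the state and the cameras.

```bash
mkdir -p pics; ls; python3 - <<'E'
from station import *
import cv2,numpy as np
s=observe();print(s)
for n in ("scene","top","wrist"):
    cv2.imwrite(f"pics/{n}0.png",snapshot(n))
    p=camera_params(n);print(n,p)
E
```

```text
pics
{'clock': 0.0, 'qpos': array([-1.15800279e+00,  2.60677907e-01, -1.39405941e-01,  1.17267656e+00,
        7.28617658e-06,  1.57077258e+00]), 'qd': array([-0.0006714 , -0.00030641, -0.00077837, -0.00241712, -0.00132383,
        0.0004512 ]), 'tau': array([ 3.83775014e-04, -4.05679643e+01,  2.53920990e+01,  1.87703344e-02,
        8.00737917e-05,  3.71333087e-06]), 'tool_pos': array([ 0.21032158, -0.48022772,  0.20745419]), 'eef_rot': array([-1.37556908,  0.90117357, -0.89847669]), 'ft_force': array([ 0.63139754, -0.18085746, -0.11766376]), 'ft_torque': array([-0.03092767,  0.03630812,  0.02322377]), 'grip_width': 0.08513740029174786}
scene {'camera_matrix': array([[484.93544449,   0.        , 312.92253805],
       [  0.        , 484.93544449, 234.90188302],
       [  0.        ,   0.        ,   1.        ]]), 'R': array([[-0.45124639,  0.89225834, -0.0158665 ],
       [ 0.56313445,  0.27091423, -0.78069525],
       [-0.69228339, -0.36122088, -0.62471048]]), 't': array([ 0.13479801, -0.24384779,  1.4119229 ])}
top {'camera_matrix': array([[462.47152436,   0.        , 319.62096752],
       [  0.        , 462.47152436, 238.12125996],
       [  0.        ,   0.        ,   1.        ]]), 'R': array([[-1.22684325e-03, -9.99924951e-01,  1.21896442e-02],
       [-9.93586990e-01, -1.59321902e-04, -1.13070194e-01],
       [ 1.13063650e-01, -1.22501913e-02, -9.93512226e-01]]), 't': array([0.06755357, 0.50649738, 1.00879717])}
wrist {'camera_matrix': array([[371.64829954,   0.        , 318.43405831],
       [  0.        , 371.64829954, 238.48045544],
       [  0.        ,   0.        ,   1.        ]]), 'R': array([[ 0.40194237, -0.91566431, -0.0010974 ],
       [-0.86763129, -0.38124019,  0.31917371],
       [-0.29267435, -0.1273373 , -0.94769559]]), 't': array([-0.52460889, -0.04087648,  0.38016976])}
```

View pics/scene0.png

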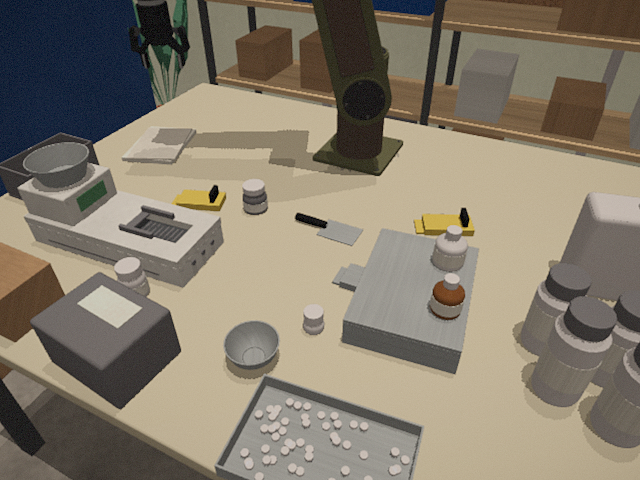

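View pics/top0.png

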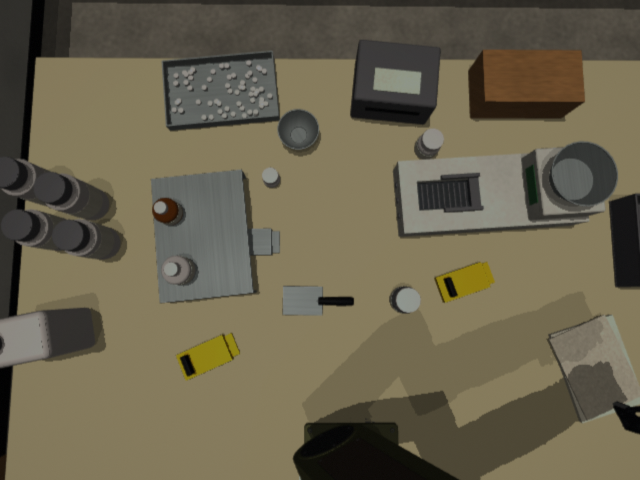

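View pics/wrist0.png

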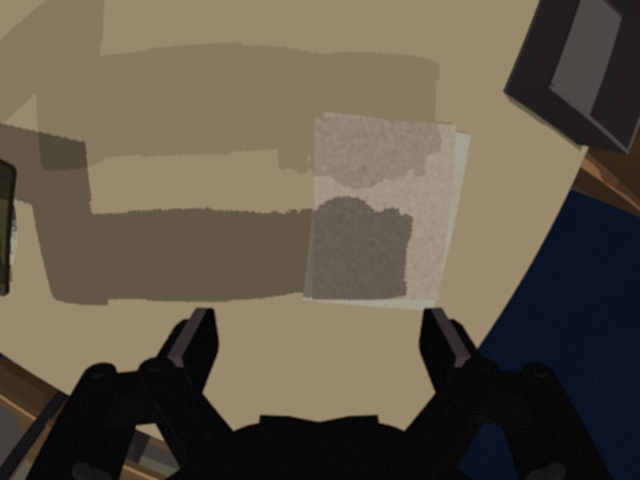

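The pictures show:
- **Scene view:** the steel cover's tongue sticks out of the riser front at about (348,278), the machine bay is at (160,225), and the two yellow look-alikes are at (200,199) and (447,222).
- **Top view:** the cover is at (265,242), the bay at (450,193), and the yellow look-alikes at (208,355) and (465,282).
- **Wrist view:** only the paper and the table edge.

Candidates in the top view are the grey block and tongue at (265,242), yellow at (208,355), yellow at (465,282), and the spatula blade at (302,300), which is flat steel but no cover. I choose the grey block under the riser front and will check it in a crop.

```bash
cat > h.py <<'E'
import numpy as np,cv2
from station import *
def ray(p,uv,fish=False):
    K=p["camera_matrix"];u,v=uv
    x=(u-K[0,2])/K[0,0];y=(v-K[1,2])/K[1,1]
    if fish:
        r=np.hypot(x,y);d=np.array([x/r*np.sin(r),y/r*np.sin(r),np.cos(r)]) if r>1e-9 else np.array([0,0,1.])
    else: d=np.array([x,y,1.])
    R=np.array(p["R"]);c=-R.T@np.array(p["t"]);return c,R.T@d
def cast(p,uv,z,fish=False):
    c,d=ray(p,uv,fish);return (c+d*(z-c[2])/d[2])
def proj(p,X,fish=False):
    K=p["camera_matrix"];q=np.array(p["R"])@np.array(X)+np.array(p["t"])
    if fish:
        r=np.hypot(q[0],q[1]);th=np.arctan2(r,q[2]);x,y=q[0]/r*th,q[1]/r*th
    else: x,y=q[0]/q[2],q[1]/q[2]
    return K[0,0]*x+K[0,2],K[1,1]*y+K[1,2]
def rot():
    from scipy.spatial.transform import Rotation as R
    return R.from_rotvec(observe()["eef_rot"]).as_matrix()
E
python3 - <<'E'
from h import *
im=cv2.imread("pics/top0.png")
c=im[150:320,140:300];cv2.imwrite("pics/c1.png",cv2.resize(c,None,fx=4.6,fy=3.5*1,interpolation=cv2.INTER_CUBIC)[:600])
c=im[140:250,385:545];cv2.imwrite("pics/c2.png",cv2.resize(c,None,fx=5,fy=5,interpolation=cv2.INTER_CUBIC))
p=camera_params("top")
for n,uv,z in [("block",(262,242),.018),("tongue",(278,242),.005),("bay",(450,193),.072),("jarsmall",(270,177),.045),("riserFL",(241,171),.062),("riserFR",(252,294),.062),("riser0",(152,178),.062)]:
    print(n,cast(p,uv,z).round(3))
print(rot().round(3))
E
```

```text
block [0.499 0.197 0.018]
tongue [0.5   0.162 0.005]
bay [ 0.601 -0.216  0.072]
jarsmall [0.642 0.178 0.045]
riserFL [0.651 0.241 0.062]
riserFR [0.383 0.212 0.062]
riser0 [0.635 0.435 0.062]
[[ 0.401 -0.001  0.916]
 [-0.916  0.001  0.401]
 [-0.001 -1.     0.   ]]
```

View pics/c1.png

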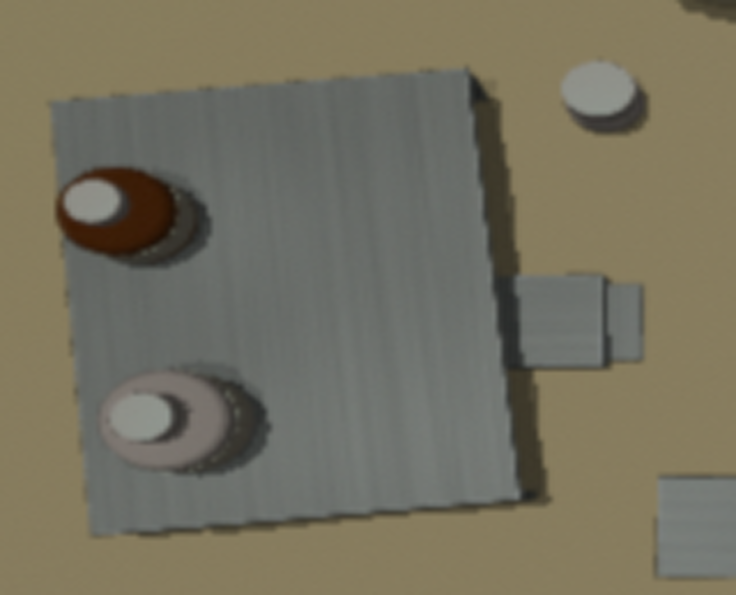

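View pics/c2.png

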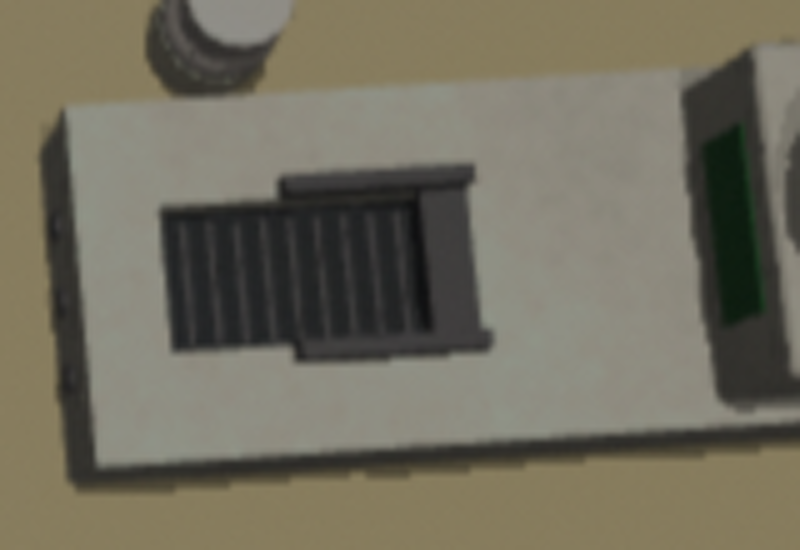

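The crops confirm the target: a grey block with a narrower tongue pointing right, its block end at column ~272 and the tongue end at ~279, rows 228–255. The bay's striped floor runs from (418,182) to (471,210) in full-image pixels. I'll move over towards the cover for a close look.

```bash
python3 - <<'E'
from h import *
p=camera_params("wrist");R=p["R"];c=-R.T@p["t"]
T=rot();o=observe()["tool_pos"]
print("cam in tool",(T.T@(c-o)).round(4),"axis",(T.T@R[2]).round(3))
E
```

```text
cam in tool [ 0.0002 -0.1651  0.083 ] axis [ 0.001  0.948 -0.319]
```

Emit:
jog_arm(
  moves=[
    [0.01,0.041,0,6],
    [0.02,0.041,0,6],
    [0.02,0.041,0,6],
    [0.02,0.041,0,6],
    [0.02,0.041,0,6],
    [0.02,0.041,0,6],
    [0.02,0.041,0,6],
    [0.02,0.041,0,6],
    [0.02,0.041,0,6],
    [0.02,0.041,0,6],
    [0.02,0.041,0,6],
    [0.02,0.041,0,0],
  ],
)

```text
clock: 1.15
tool_pos: [0.417, -0.0255, 0.2046]
eef_rot: [-1.572, -0.028, 0.028]
ft_force: [0.4, -1.0, -0.5]
grip_width: 0.0855
```

Emit:
jog_arm(
  moves=[
    [0.028,0.041,0,1],
    [0.028,0.041,0,1],
    [0.027,0.041,0,0],
    [0,0,0,0],
    [0,0,0,0],
  ],
)

```text
clock: 1.57
tool_pos: [0.4887, 0.0872, 0.2033]
eef_rot: [-1.57, -0.068, 0.065]
ft_force: [-1.3, -0.1, -0.0]
grip_width: 0.0857
```

```bash
python3 - <<'E'
from h import *
s=observe();print(s["tool_pos"],s["eef_rot"],s["qd"].round(3));print(rot().round(3))
import pickle
p=camera_params("wrist");im=snapshot("wrist");cv2.imwrite("pics/w1.png",im);pickle.dump(p,open("w1.pkl","wb"))
E
```

```text
[0.48871375 0.08715333 0.20332235] [-1.56955798 -0.06793661  0.06540702] [ 0.056  0.043  0.042 -0.034  0.031  0.015]
[[ 0.996  0.002 -0.085]
 [ 0.085  0.     0.996]
 [ 0.002 -1.     0.   ]]
```

View pics/w1.png

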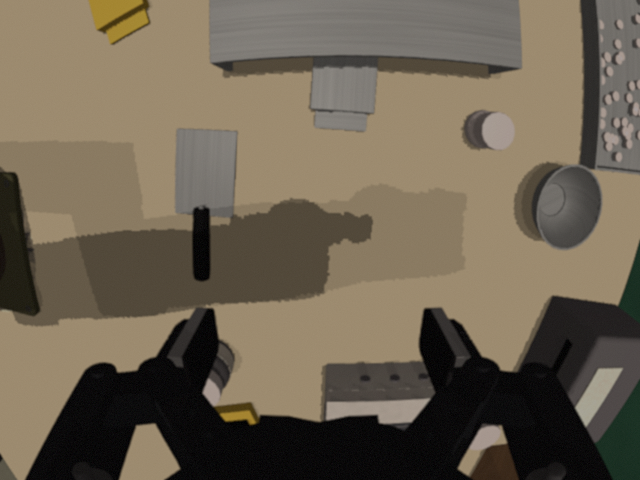

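The wrist view shows the cover end at (310–376, 58–131), the riser front edge along row ~60, jar_small at (491,130) and the spatula at (205,190). I'll take the corners from an enlarged crop.

```bash
python3 - <<'E'
from h import *
im=cv2.imread("pics/w1.png");c=im[45:140,285:400];cv2.imwrite("pics/w1c.png",cv2.resize(c,None,fx=6,fy=6,interpolation=cv2.INTER_CUBIC))
E
```

```text
(no output)
```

View pics/w1c.png

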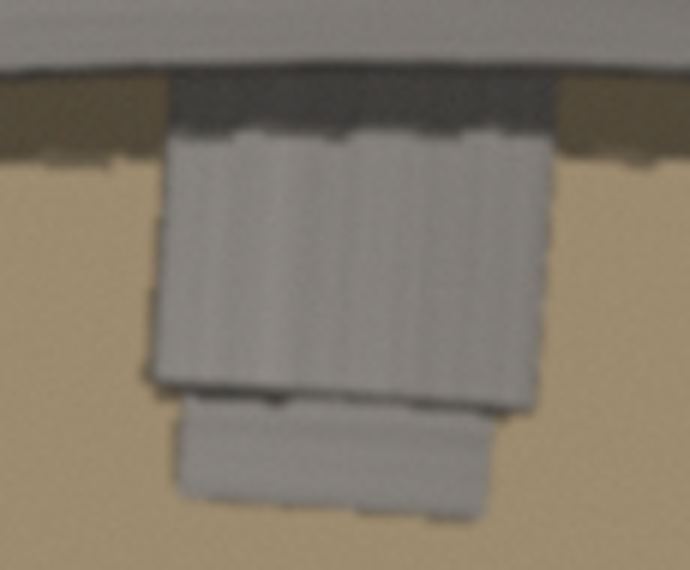

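```bash
python3 - <<'E'
from h import *
import pickle
p=pickle.load(open("w1.pkl","rb"));f=lambda u,v,z:cast(p,(u,v),z,True)
a=f(311,108.7,.018);b=f(374.2,113.3,.018);c=f(314.7,127,.005);d=f(365.3,131.3,.005)
print(a,b,np.linalg.norm(a-b),np.degrees(np.arctan2((b-a)[1],(b-a)[0])))
print(c,d,np.linalg.norm(c-d),np.degrees(np.arctan2((d-c)[1],(d-c)[0])))
m=(a+b)/2;n=(c+d)/2;print("mid block end",m,"tongue mid",n,"dist",np.linalg.norm((m-n)[:2]),np.degrees(np.arctan2(*(m-n)[1::-1])))
# side edges
e=f(285+168/6,45+135/6,.018);g=f(285+553/6,45+135/6,.018)
print("sides",np.degrees(np.arctan2(*(e-a)[1::-1])),np.degrees(np.arctan2(*(g-b)[1::-1])),e,g)
# riser front lower edge? top edge
x=f(210,65,.062);y=f(521,69,.062);print("riser",x,y,np.linalg.norm(x-y),np.degrees(np.arctan2(*(y-x)[1::-1])))
pt=camera_params("top")
print("top blk",cast(pt,(271.8,228),.018),cast(pt,(272,255.1),.018),cast(pt,(279.3,231),.005),cast(pt,(279.3,253.1),.005))
E
```

```text
[0.47551126 0.17692404 0.018     ] [0.53444676 0.17849924 0.018     ] 0.05895654334233151 1.5310105841566368
[0.48030983 0.15966842 0.005     ] [0.5295111  0.16021882 0.005     ] 0.049204348867034946 0.6409213986385958
mid block end [0.50497901 0.17771164 0.018     ] tongue mid [0.50491047 0.15994362 0.005     ] dist 0.017768155058603817 89.77898815021624
sides 92.16263919138495 91.78709402604257 [0.47403308 0.21606755 0.018     ] [0.53307454 0.22247945 0.018     ]
riser [0.38978708 0.20902884 0.062     ] [0.65773447 0.23999568 0.062     ] 0.26973087357310865 6.592461611421053
top blk [0.53079073 0.17558162 0.018     ] [0.46919468 0.17448782 0.018     ] [0.52561966 0.15951231 0.005     ] [0.4747634  0.15907382 0.005     ]
```

Both views agree on the cover:
- Widths are 59 and 49 mm, against 60 and 50 mm given.
- The yaw is about 1.3°.
- The block end is at y≈0.177, with x of 0.500 from the top view and 0.505 from the wrist view.
- The riser front is at y≈0.222 there, so 45 mm sticks out, which is within the 34 to 46 mm given.

I'll grasp across the block's sides at (0.503, 0.193).

Emit:
jog_arm(
  moves=[
    [0.005,0.04,0,-3.6],
    [0.005,0.035,-0.02,0],
    [0.002,0.022,-0.03,0],
    [0,0.005,-0.03,0],
    [0,0,-0.03,0],
    [0,0,-0.02,0],
    [0,0,0,0],
    [0,0,0,0],
  ],
  hand=0.0854,
  squeeze=40,
)

```text
clock: 2.28
tool_pos: [0.499, 0.1812, 0.0712]
eef_rot: [-1.572, -0.005, -0.003]
ft_force: [0.4, 0.0, -0.0]
grip_width: 0.0855
```

```bash
cat > look.py <<'E'
import sys,pickle
from h import *
s=observe();T=rot();print(s["tool_pos"].round(4),"yaw",np.degrees(np.arctan2(T[1,0],T[0,0])).round(2),"down",T[:,1].round(3),"F",s["ft_force"].round(1),"w",s["grip_width"].round(4),"t",round(s["clock"],2))
if len(sys.argv)>1:
    for n in sys.argv[2:]:
        p=camera_params(n);im=snapshot(n);cv2.imwrite(f"pics/{sys.argv[1]}_{n}.png",im);pickle.dump(p,open(f"{sys.argv[1]}_{n}.pkl","wb"))
E
python3 look.py a wrist
```

```text
Traceback (most recent call last):
  File "look.py", line 3, in <module>
    s=observe();T=rot();print(s["tool_pos"].round(4),"yaw",np.degrees(np.arctan2(T[1,0],T[0,0])).round(2),"down",T[:,1].round(3),"F",s["ft_force"].round(1),"w",s["grip_width"].round(4),"t",round(s["clock"],2))
                                                                                                                                                                ^^^^^^^^^^^^^^^^^^^^^
AttributeError: 'float' object has no attribute 'round'
```

```bash
sed -i 's/s\["grip_width"\].round(4)/round(s["grip_width"],4)/' look.py
python3 look.py a wrist
```

```text
[0.499  0.1812 0.0712] yaw 0.07 down [ 0.005 -0.001 -1.   ] F [ 0.4  0.  -0. ] w 0.0855 t 2.28
```

View pics/a_wrist.png

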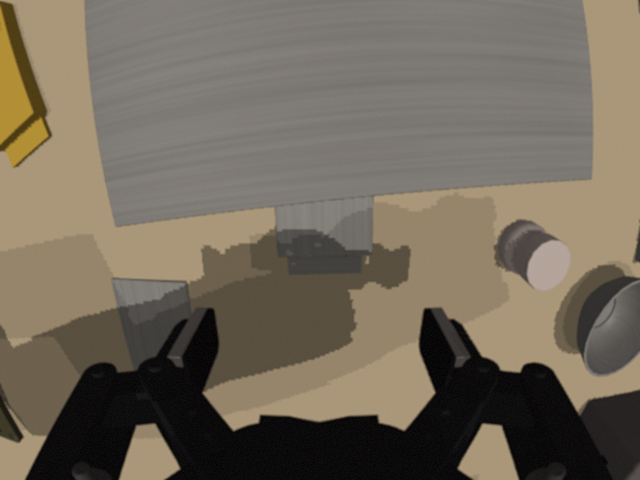

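The cover end is centred between the fingers, with its block end corners near (278,255) and (372,254). I'll measure it again.

```bash
python3 - <<'E'
from h import *
import pickle
p=pickle.load(open("a_wrist.pkl","rb"));f=lambda u,v,z:cast(p,(u,v),z,True)
a=f(278,256,.018);b=f(372.5,255,.018);c=f(289,273,.005);d=f(361,272.5,.005);e=f(276,206,.018);g=f(374,199,.018)
for x in (a,b,c,d,e,g):print(x.round(4))
print((a+b)/2,(c+d)/2)
im=cv2.imread("pics/a_wrist.png");c=im[180:290,250:400];cv2.imwrite("pics/a_c.png",cv2.resize(cv2.convertScaleAbs(c,alpha=1.6),None,fx=5,fy=5,interpolation=cv2.INTER_CUBIC))
E
```

```text
[0.4747 0.1781 0.018 ]
[0.5346 0.1787 0.018 ]
[0.4804 0.1606 0.005 ]
[0.5295 0.1608 0.005 ]
[0.4745 0.2106 0.018 ]
[0.5339 0.2151 0.018 ]
[0.5046766  0.17841918 0.018     ] [0.5049312 0.160708  0.005    ]
```

View pics/a_c.png

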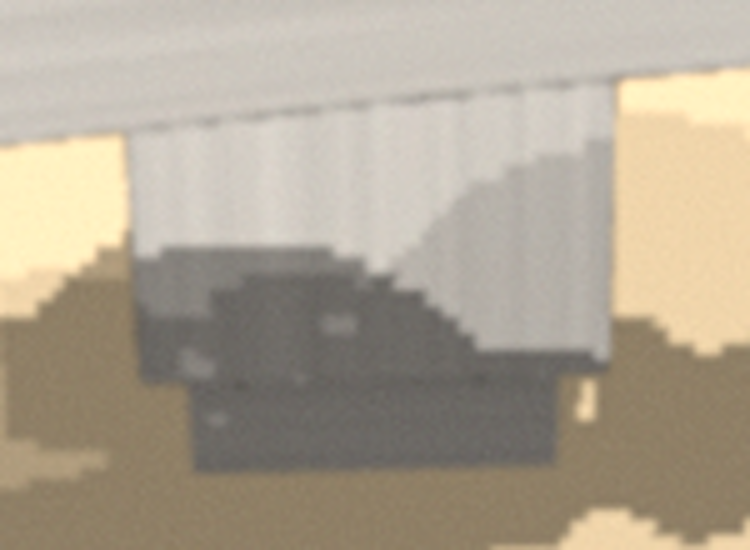

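Emit:
jog_arm(
  moves=[
    [0.005,0.012,-0.01,0.6],
    [0.001,0.004,-0.02,0],
    [0,0,-0.02,0],
    [0,0,-0.012,0],
    [0,0,-0.006,0],
    [0,0,0,0],
  ],
)

```text
clock: 2.83
tool_pos: [0.5156, 0.2004, 0.0099]
eef_rot: [-1.564, -0.025, -0.013]
ft_force: [-0.1, 0.2, 0.0]
grip_width: 0.0854
```

```bash
python3 look.py b wrist
```

```text
[0.5156 0.2004 0.0099] yaw 0.45 down [ 0.024  0.007 -1.   ] F [-0.1  0.2  0. ] w 0.0854 t 2.83
```

View pics/b_wrist.png

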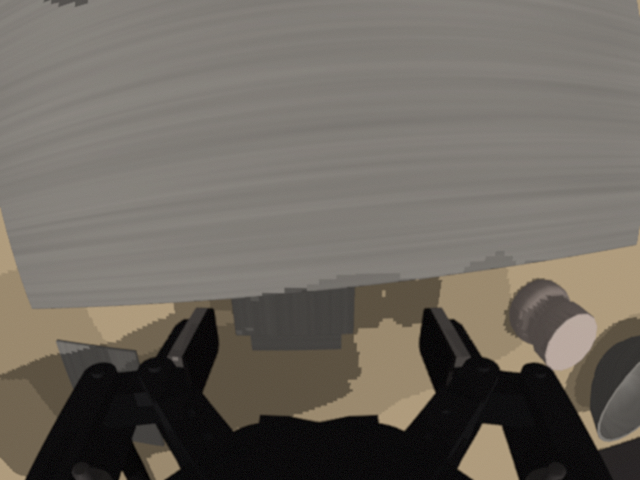

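The view shows the cover at columns 232–355 and the finger pads at 215 and 425. The tool drifted about 11 mm in +x on the way down, so I correct it and go lower with small rows.

Emit:
jog_arm(
  moves=[
    [-0.006,-0.002,0,0.3],
    [-0.004,-0.002,0,0],
    [0,0,0,0],
    [0,0,0,0],
  ],
)

```text
clock: 3.22
tool_pos: [0.5079, 0.1973, 0.0142]
eef_rot: [-1.561, -0.035, -0.013]
ft_force: [-0.2, -0.0, -0.2]
grip_width: 0.0852
```

```bash
python3 look.py
```

```text
[0.5079 0.1973 0.0142] yaw 0.77 down [ 0.031  0.01  -0.999] F [-0.2 -0.  -0.2] w 0.0852 t 3.22
```

Emit:
jog_arm(
  moves=[
    [-0.002,-0.001,-0.006,0],
    [0,0,-0.004,0],
  ],
)

```text
clock: 3.38
tool_pos: [0.5071, 0.1967, 0.0056]
eef_rot: [-1.559, -0.038, -0.016]
ft_force: [-1.0, -0.3, 0.9]
grip_width: 0.0855
```

```bash
python3 look.py; python3 -c "
from h import *
print(observe()['qd'].round(4),observe()['qpos'].round(3))"
```

```text
[0.5071 0.1967 0.0056] yaw 0.77 down [ 0.034  0.011 -0.999] F [-1.  -0.3  0.9] w 0.0855 t 3.38
[-0.0003  0.0487 -0.0372 -0.1215 -0.0005 -0.0002] [ 0.371  0.434 -0.461  0.64  -0.002  1.928]
```

Emit:
jog_arm(
  moves=[
    [0,0,0,0],
  ],
)

```text
clock: 3.47
tool_pos: [0.5067, 0.1965, 0.005]
eef_rot: [-1.559, -0.037, -0.016]
ft_force: [-0.2, 0.5, -0.6]
grip_width: 0.0853
```

```bash
python3 look.py; python3 -c "
from h import *
print(observe()['qd'].round(4),observe()['qpos'].round(3))"
```

```text
[0.5067 0.1965 0.005 ] yaw 0.76 down [ 0.034  0.011 -0.999] F [-0.2  0.5 -0.6] w 0.0853 t 3.47
[-0.0029 -0.0057 -0.0087  0.0058 -0.0002  0.0006] [ 0.371  0.435 -0.462  0.638 -0.002  1.928]
```

Emit:
jog_arm(
  moves=[
    [-0.002,0,-0.003,0],
    [0,0,0,0],
  ],
)

```text
clock: 3.63
tool_pos: [0.5042, 0.1963, 0.0012]
eef_rot: [-1.56, -0.036, -0.015]
ft_force: [-0.6, -0.3, -0.5]
grip_width: 0.0853
```

Emit:
jog_arm(
  moves=[
    [0,0,0,0],
    [0,0,0,0],
    [0,0,0,0],
    [0,0,0,0],
    [0,0,0,0],
  ],
  hand=0.05,
  squeeze=40,
)

```text
clock: 4.05
tool_pos: [0.5041, 0.1964, 0.0007]
eef_rot: [-1.56, -0.036, -0.015]
ft_force: [0.5, -0.4, -0.2]
grip_width: 0.0496
```

```bash
python3 look.py c wrist
```

```text
[0.5041 0.1964 0.0007] yaw 0.76 down [ 0.032  0.011 -0.999] F [ 0.5 -0.4 -0.2] w 0.0496 t 4.05
```

View pics/c_wrist.png

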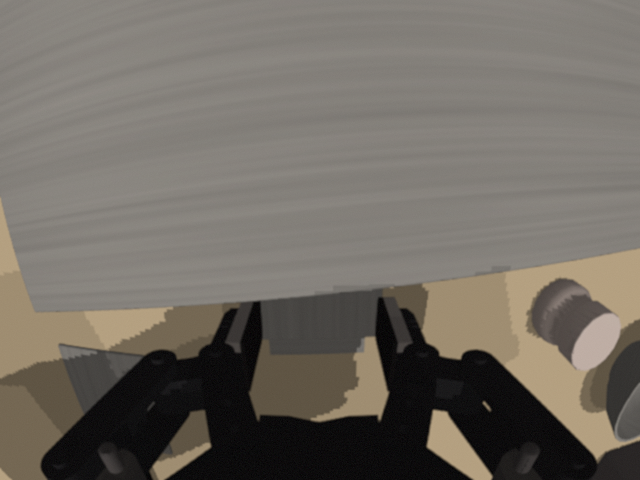

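```bash
python3 - <<'E'
from h import *
import pickle
p=pickle.load(open("c_wrist.pkl","rb"));T=rot();o=observe()["tool_pos"]
for x in (-.025,.025):
  for y in (0,-.005,-.019,-.03):
    for z in (-.011,.011):
      print(x,y,z,np.round(proj(p,o+T@np.array([x,y,z]),True)))
f=lambda u,v,z:cast(p,(u,v),z,True)
print(f(262,350,.018),f(385,350,.018), f(270,353,.005),f(360,353,.005))
im=cv2.imread("pics/c_wrist.png");c=im[270:390,220:420];cv2.imwrite("pics/c_c.png",cv2.resize(cv2.convertScaleAbs(c,alpha=2),None,fx=4,fy=4,interpolation=cv2.INTER_CUBIC))
E
```

```text
-0.025 0 -0.011 [268. 308.]
-0.025 0 0.011 [265. 269.]
-0.025 -0.005 -0.011 [266. 313.]
-0.025 -0.005 0.011 [264. 273.]
-0.025 -0.019 -0.011 [263. 328.]
-0.025 -0.019 0.011 [260. 286.]
-0.025 -0.03 -0.011 [259. 341.]
-0.025 -0.03 0.011 [256. 297.]
0.025 0 -0.011 [366. 308.]
0.025 0 0.011 [368. 269.]
0.025 -0.005 -0.011 [367. 313.]
0.025 -0.005 0.011 [369. 273.]
0.025 -0.019 -0.011 [370. 328.]
0.025 -0.019 0.011 [373. 286.]
0.025 -0.03 -0.011 [373. 341.]
0.025 -0.03 0.011 [377. 298.]
[0.47748477 0.17168611 0.018     ] [0.5376189  0.17092014 0.018     ] [0.47980797 0.16061047 0.005     ] [0.5275566 0.160259  0.005    ]
```

View pics/c_c.png

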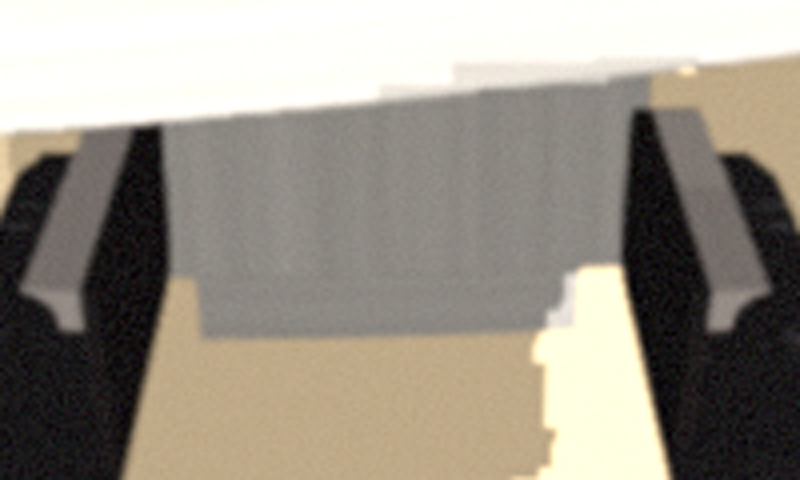

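Emit:
jog_arm(
  moves=[
    [0,0,0,0],
    [0,0,0,0],
  ],
  hand=0.04,
)

```text
clock: 4.27
tool_pos: [0.5043, 0.1965, 0.0009]
eef_rot: [-1.56, -0.036, -0.015]
ft_force: [-1.0, 0.5, 0.3]
grip_width: 0.0401
```

```bash
python3 look.py d wrist;  python3 - <<'E'
from h import *
im=cv2.imread("pics/d_wrist.png");c=im[270:390,220:420];cv2.imwrite("pics/d_c.png",cv2.resize(cv2.convertScaleAbs(c,alpha=2),None,fx=4,fy=4,interpolation=cv2.INTER_CUBIC))
E
```

```text
[0.5043 0.1965 0.0009] yaw 0.77 down [ 0.033  0.011 -0.999] F [-1.   0.5  0.3] w 0.0401 t 4.27
```

View pics/d_c.png

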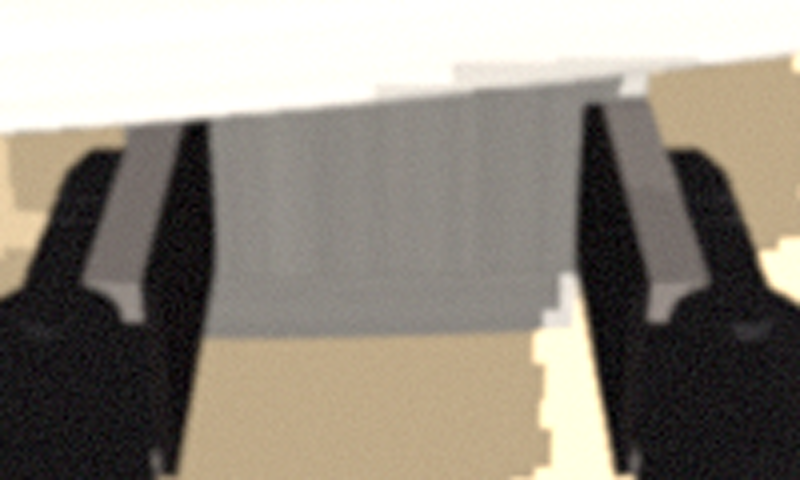

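The fingers are passing over the block: the width is 40 mm with no force, so the fingertips sit higher than the nominal TCP suggests. I'll check from the scene camera.

```bash
python3 look.py e scene;  python3 - <<'E'
from h import *
im=cv2.imread("pics/e_scene.png");p=camera_params("scene")
T=rot();o=observe()["tool_pos"]
for x in (-.02,0,.02):
  for y in (0,-.019,-.073): print(x,y,np.round(proj(p,o+T@np.array([x,y,0])),1))
c=im[180:340,280:440];cv2.imwrite("pics/e_c.png",cv2.resize(cv2.convertScaleAbs(c,alpha=1.5),None,fx=3.7,fy=3.7,interpolation=cv2.INTER_CUBIC))
E
```

```text
[0.5043 0.1965 0.0009] yaw 0.76 down [ 0.033  0.011 -0.999] F [ 0.5 -0.2  0.2] w 0.04 t 4.32
-0.02 0 [357.  274.4]
-0.02 -0.019 [357.4 267.4]
-0.02 -0.073 [358.6 246.7]
0 0 [353.3 280.2]
0 -0.019 [353.7 273.2]
0 -0.073 [354.7 252.4]
0.02 0 [349.5 286.3]
0.02 -0.019 [349.8 279.2]
0.02 -0.073 [350.8 258.3]
```

View pics/e_c.png

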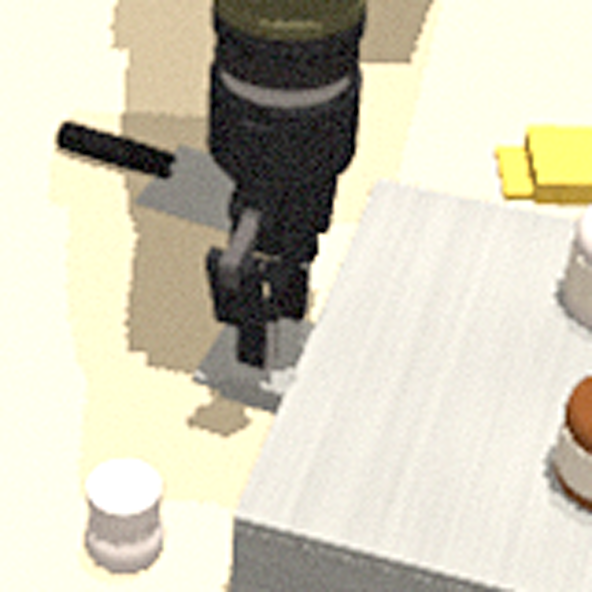

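In the scene view the near fingertip ends at about (349,279). The nominal TCP projects to (349,286), so the tips are about 18–20 mm short of the nominal TCP. I'll reopen, back out to y≈0.180 so the gripper body stays in front of the riser board, and go lower while watching the force.

Emit:
jog_arm(
  moves=[
    [0,-0.005,0.001,0],
    [0,-0.006,0,0],
    [0,-0.004,0,0],
    [0,0,0,0],
  ],
  hand=0.0854,
)

```text
clock: 4.7
tool_pos: [0.5042, 0.18, 0.0021]
eef_rot: [-1.56, -0.037, -0.015]
ft_force: [-0.7, -0.4, -0.8]
grip_width: 0.085
```

Emit:
jog_arm(
  moves=[
    [0,0,-0.003,0],
    [0,0,-0.003,0],
    [0,0,0,0],
  ],
)

```text
clock: 4.95
tool_pos: [0.5044, 0.1792, -0.0043]
eef_rot: [-1.56, -0.036, -0.016]
ft_force: [-0.3, -0.1, -0.3]
grip_width: 0.0854
```

```bash
python3 look.py f wrist scene; python3 - <<'E'
from h import *
im=cv2.imread("pics/f_scene.png")
c=im[200:330,280:440];cv2.imwrite("pics/f_c.png",cv2.resize(cv2.convertScaleAbs(c,alpha=1.5),None,fx=4.5,fy=4.5,interpolation=cv2.INTER_CUBIC))
E
```

```text
[ 0.5044  0.1792 -0.0043] yaw 0.7 down [ 0.033  0.011 -0.999] F [-0.3 -0.1 -0.3] w 0.0854 t 4.95
```

View pics/f_c.png

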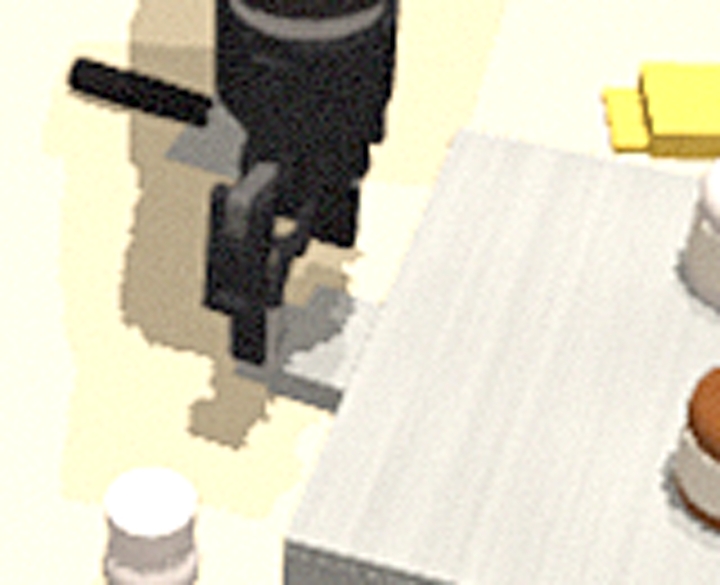

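View pics/f_wrist.png

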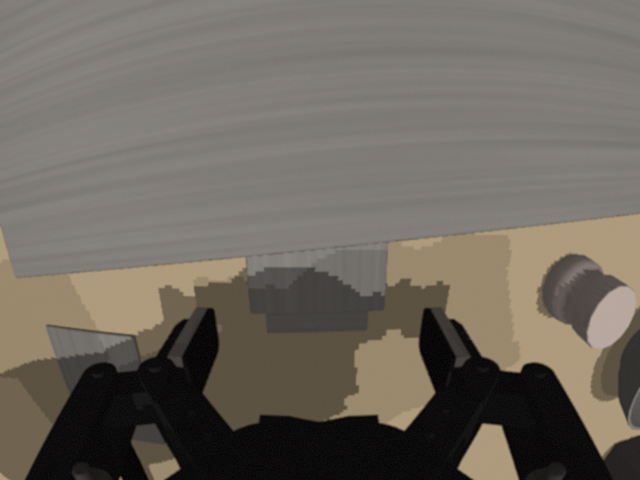

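```bash
python3 - <<'E'
from h import *
import pickle
p=camera_params("scene")
for z in (0,.01,.02,.03): print(z,np.round(proj(p,[.553,.179,z]),1),np.round(proj(p,[.553,.168,z]),1),np.round(proj(p,[.553,.190,z]),1))
p=pickle.load(open("f_wrist.pkl","rb"));f=lambda u,v,z:cast(p,(u,v),z,True)
print(f(249,311,.018),f(386,308,.018))
E
```

```text
0 [335.5 293.3] [330.5 291.5] [340.6 295. ]
0.01 [335.6 289.7] [330.6 288. ] [340.7 291.4]
0.02 [335.7 286.1] [330.6 284.3] [340.8 287.8]
0.03 [335.7 282.4] [330.6 280.7] [340.9 284.1]
[0.47385099 0.17915686 0.018     ] [0.53481678 0.18036476 0.018     ]
```

Emit:
jog_arm(
  moves=[
    [0,0,-0.004,0],
    [0,0,-0.004,0],
    [0,0,0,0],
  ],
)

```text
clock: 5.3
tool_pos: [0.5049, 0.1799, -0.0126]
eef_rot: [-1.56, -0.037, -0.016]
ft_force: [0.5, -1.0, -0.7]
grip_width: 0.0852
```

Emit:
jog_arm(
  moves=[
    [0,0,-0.004,0],
    [0,0,-0.003,0],
    [0,0,0,0],
  ],
)

```text
clock: 5.55
tool_pos: [0.5047, 0.18, -0.0206]
eef_rot: [-1.56, -0.037, -0.016]
ft_force: [0.5, -0.4, -0.3]
grip_width: 0.0853
```

```bash
python3 look.py g scene; python3 - <<'E'
from h import *
im=cv2.imread("pics/g_scene.png")
c=im[200:330,280:440];cv2.imwrite("pics/g_c.png",cv2.resize(cv2.convertScaleAbs(c,alpha=1.5),None,fx=4.5,fy=4.5,interpolation=cv2.INTER_CUBIC))
E
```

```text
[ 0.5047  0.18   -0.0206] yaw 0.78 down [ 0.034  0.011 -0.999] F [ 0.5 -0.4 -0.3] w 0.0853 t 5.55
```

View pics/g_c.png

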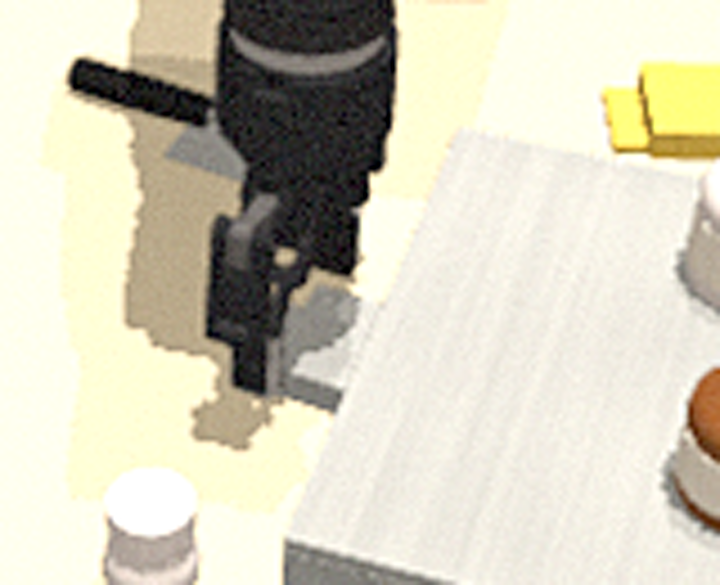

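Emit:
jog_arm(
  moves=[
    [0,0,-0.002,0],
    [0,0,0,0],
  ],
)

```text
clock: 5.77
tool_pos: [0.5046, 0.1801, -0.0227]
eef_rot: [-1.56, -0.037, -0.015]
ft_force: [0.1, -0.2, 0.7]
grip_width: 0.0853
```

Emit:
jog_arm(
  moves=[
    [0,0,0,0],
    [0,0,0,0],
    [0,0,0,0],
    [0,0,0,0],
  ],
  hand=0.05,
)

```text
clock: 6.1
tool_pos: [0.5047, 0.1802, -0.022]
eef_rot: [-1.559, -0.037, -0.016]
ft_force: [-1.0, -0.0, -1.8]
grip_width: 0.0587
```

```bash
python3 look.py i scene wrist; python3 - <<'E'
from h import *
im=cv2.imread("pics/i_scene.png")
c=im[200:330,280:440];cv2.imwrite("pics/i_c.png",cv2.resize(cv2.convertScaleAbs(c,alpha=1.5),None,fx=4.5,fy=4.5,interpolation=cv2.INTER_CUBIC))
E
```

```text
[ 0.5047  0.1802 -0.022 ] yaw 0.79 down [ 0.034  0.011 -0.999] F [-1.  -0.  -1.8] w 0.0587 t 6.1
```

View pics/i_c.png

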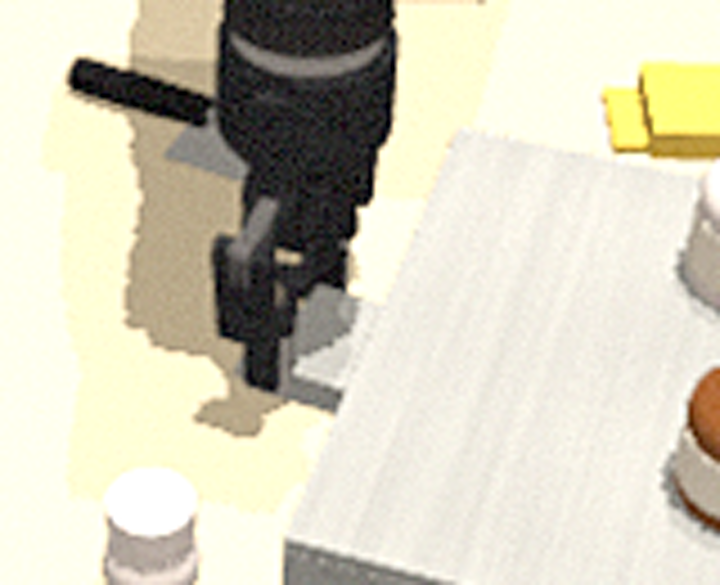

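View pics/i_wrist.png

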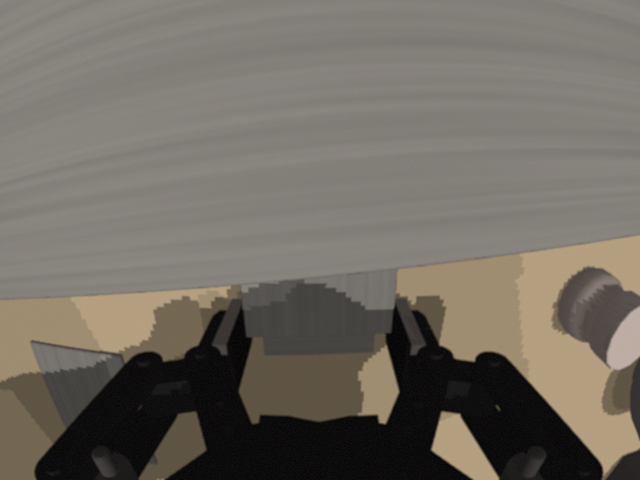

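The width stopped at 58.7 mm, so the pads are on the 60 mm block. In the picture they flank it at columns 245 and 397. I'll pull it straight out along -y.

Emit:
jog_arm(
  moves=[
    [0,-0.01,0,0],
    [0,-0.015,0,0],
    [0,-0.015,0,0],
    [0,0,0,0],
  ],
)

```text
clock: 6.53
tool_pos: [0.5054, 0.139, -0.0221]
eef_rot: [-1.558, -0.041, -0.014]
ft_force: [0.7, -1.0, 0.5]
grip_width: 0.0588
```

```bash
python3 look.py
```

```text
[ 0.5054  0.139  -0.0221] yaw 0.95 down [ 0.035  0.013 -0.999] F [ 0.7 -1.   0.5] w 0.0588 t 6.53
```

Emit:
jog_arm(
  moves=[
    [0,-0.02,0,0],
    [0,-0.02,0,0],
    [0,-0.02,0,0],
    [0,-0.02,0,0],
    [0,-0.01,0,0],
    [0,0,0,0],
  ],
)

```text
clock: 7.03
tool_pos: [0.5057, 0.0465, -0.0221]
eef_rot: [-1.555, -0.041, -0.015]
ft_force: [0.9, -0.6, -1.1]
grip_width: 0.0581
```

```bash
python3 look.py j wrist
```

```text
[ 0.5057  0.0465 -0.0221] yaw 0.94 down [ 0.036  0.016 -0.999] F [ 0.9 -0.6 -1.1] w 0.0581 t 7.03
```

View pics/j_wrist.png

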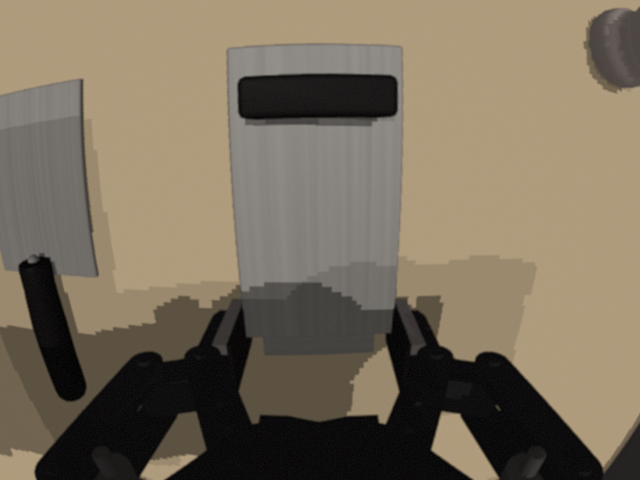

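The cover is fully out, with the handle at (238–397, 75–118), the block between columns 228 and 402, and the spatula to the left at columns below 98. I'll release it and measure the handle.

Emit:
jog_arm(
  moves=[
    [0,0,0,0],
    [0,0,0,0],
    [0,0,0.004,0],
    [0,0,0.015,0],
    [0,0,0.03,0],
    [0,0,0.03,0],
  ],
  hand=0.072,
)

```text
clock: 7.58
tool_pos: [0.4995, 0.051, 0.0536]
eef_rot: [-1.554, -0.035, -0.0]
ft_force: [0.7, 0.3, 0.3]
grip_width: 0.0716
```

```bash
python3 - <<'E'
from h import *
import pickle
p=pickle.load(open("j_wrist.pkl","rb"));f=lambda u,v,z:cast(p,(u,v),z,True).round(4)
print("spat",f(85,390,.01),f(97,270,.003))
for q in [(238.5,76),(396,76),(240,117),(397,117)]: print("handle top",f(*q,.044))
for q in [(228,47),(402,47),(246,337),(390,333)]: print("block",f(*q,.018))
E
python3 look.py k wrist
```

```text
spat [ 0.3797 -0.0037  0.01  ] [0.4041 0.0653 0.003 ]
handle top [0.4814 0.1392 0.044 ]
handle top [0.5235 0.1401 0.044 ]
handle top [0.4819 0.128  0.044 ]
handle top [0.5241 0.1288 0.044 ]
block [0.473 0.153 0.018]
block [0.5318 0.1543 0.018 ]
block [0.4761 0.044  0.018 ]
block [0.5344 0.0456 0.018 ]
[0.4995 0.051  0.0536] yaw 1.26 down [ 0.022  0.016 -1.   ] F [0.7 0.3 0.3] w 0.0716 t 7.58
```

View pics/k_wrist.png

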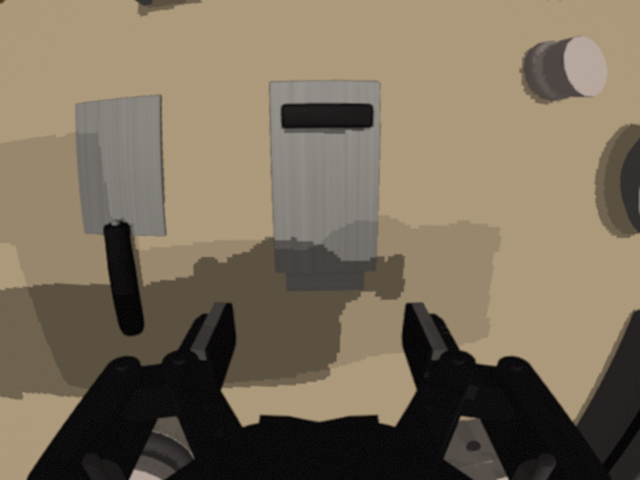

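```bash
python3 - <<'E'
from h import *
p=camera_params("scene")
for n,X,row in [("e w40 tcp.0009",(.5043+.028,.1965),278.6),("f open -.0043",(.5044+.05,.1792),280.5),("g open -.0206",(.5047+.05,.180),287),("i w59 -.022",(.5047+.037,.1802),286.2)]:
    zs=np.linspace(-.01,.06,141);r=[proj(p,[*X,z])[1] for z in zs];print(n,zs[np.argmin(abs(np.array(r)-row))])
E
```

```text
e w40 tcp.0009 0.02949999999999999
f open -.0043 0.03649999999999999
g open -.0206 0.019499999999999997
i w59 -.022 0.009999999999999997
```

By ray casting, the handle centre is at (0.503, 0.134). Its length measures 42 mm against 44 given and the block width 59 mm, which fits. Scene-camera rows put the real fingertips about 29 mm above tool_pos at 44 mm opening. I'll move over the handle.

Emit:
jog_arm(
  moves=[
    [0.001,0.025,0.005,0.3],
    [0.001,0.028,0.005,0],
    [0,0.022,0,0],
    [0,0.008,0,0],
    [0,0,0,0],
  ],
)

```text
clock: 8.05
tool_pos: [0.5102, 0.1417, 0.0763]
eef_rot: [-1.55, -0.058, -0.011]
ft_force: [-0.9, -0.5, -0.6]
grip_width: 0.0721
```

```bash
python3 look.py l wrist
```

```text
[0.5102 0.1417 0.0763] yaw 1.71 down [ 0.044  0.021 -0.999] F [-0.9 -0.5 -0.6] w 0.0721 t 8.05
```

View pics/l_wrist.png

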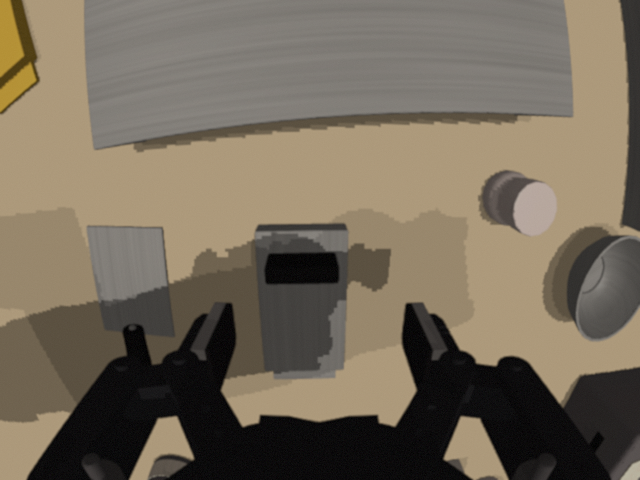

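Emit:
jog_arm(
  moves=[
    [-0.008,-0.006,0,0],
    [0,0,0,0],
    [0,0,0,0],
  ],
)

```text
clock: 8.35
tool_pos: [0.4997, 0.1326, 0.0752]
eef_rot: [-1.552, -0.055, -0.009]
ft_force: [0.1, -0.0, 0.1]
grip_width: 0.0721
```

```bash
python3 look.py
```

```text
[0.4997 0.1326 0.0752] yaw 1.67 down [ 0.041  0.019 -0.999] F [ 0.1 -0.   0.1] w 0.0721 t 8.35
```

Emit:
jog_arm(
  moves=[
    [0,0,-0.03,0],
    [0,0,0,0],
    [0,0,0,0],
  ],
)

```text
clock: 8.6
tool_pos: [0.4996, 0.1297, 0.0453]
eef_rot: [-1.553, -0.052, -0.013]
ft_force: [-0.5, -0.1, 0.1]
grip_width: 0.0721
```

```bash
python3 look.py
```

```text
[0.4996 0.1297 0.0453] yaw 1.43 down [ 0.041  0.018 -0.999] F [-0.5 -0.1  0.1] w 0.0721 t 8.6
```

Emit:
jog_arm(
  moves=[
    [0,0,0.04,0],
    [0,0,0.04,0],
    [0,0,0.04,0],
    [0,0,0,0],
    [0,0,0,0],
  ],
)

```text
clock: 9.02
tool_pos: [0.4943, 0.1255, 0.171]
eef_rot: [-1.556, -0.042, -0.01]
ft_force: [0.1, 0.6, -1.1]
grip_width: 0.0718
```

```bash
python3 look.py m wrist
```

```text
[0.4943 0.1255 0.171 ] yaw 1.17 down [ 0.033  0.015 -0.999] F [ 0.1  0.6 -1.1] w 0.0718 t 9.02
```

Emit:
jog_arm(
  moves=[
    [0,0,-0.04,0],
    [0,0,-0.04,0],
    [0,0,0,0],
    [0,0,0,0],
  ],
)

```text
clock: 9.4
tool_pos: [0.4971, 0.1253, 0.0919]
eef_rot: [-1.554, -0.047, -0.017]
ft_force: [0.6, -0.4, -0.4]
grip_width: 0.0719
```

```bash
python3 look.py m2 wrist
```

```text
[0.4971 0.1253 0.0919] yaw 1.08 down [ 0.041  0.017 -0.999] F [ 0.6 -0.4 -0.4] w 0.0719 t 9.4
```

```bash
python3 - <<'E'
from h import *
import pickle
for n in ("m","m2"):
    p=pickle.load(open(n+"_wrist.pkl","rb"));im=cv2.imread(f"pics/{n}_wrist.png")
    h=(im.max(2)<45).astype(np.uint8);k,l,st,ct=cv2.connectedComponentsWithStats(h)
    for i in range(1,k):
        if 300<st[i,4]<8000 and abs(ct[i][0]-310)<90 and ct[i][1]<400:
            x,y,w,hh,a=st[i];print(n,st[i],cast(p,ct[i],.040,True).round(4))
            pts=np.argwhere(l==i)[:,::-1].astype(np.float32);r=cv2.minAreaRect(pts);b=cv2.boxPoints(r);print([cast(p,q,.044,True).round(4)[:2] for q in b])
E
```

```text
m [297 199  52  19 930] [0.5024 0.1365 0.04  ]
[array([0.482 , 0.1444]), array([0.5231, 0.145 ]), array([0.5237, 0.13  ]), array([0.4821, 0.1294])]
m2 [ 288  222   70   28 1833] [0.5023 0.137  0.04  ]
[array([0.4811, 0.146 ]), array([0.5227, 0.1476]), array([0.524 , 0.1305]), array([0.4814, 0.129 ])]
```

View pics/m2_wrist.png

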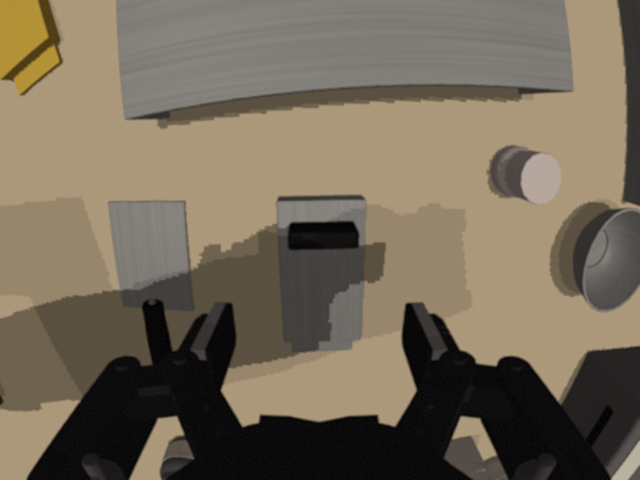

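The handle shows at (288–357, 222–248), with its centre at about (0.503, 0.136), and it is centred between the pads. I'll descend in moderate rows.

Emit:
jog_arm(
  moves=[
    [0.004,0.006,-0.015,0.3],
    [0.003,0.0045,-0.02,0],
    [0,0,-0.02,0],
    [0,0,-0.015,0],
    [0,0,-0.008,0],
    [0,0,0,0],
  ],
)

```text
clock: 9.95
tool_pos: [0.5109, 0.1376, 0.0207]
eef_rot: [-1.551, -0.059, -0.022]
ft_force: [-1.5, -0.4, -1.1]
grip_width: 0.0721
```

```bash
python3 look.py n wrist
```

```text
[0.5109 0.1376 0.0207] yaw 1.35 down [ 0.052  0.02  -0.998] F [-1.5 -0.4 -1.1] w 0.0721 t 9.95
```

View pics/n_wrist.png

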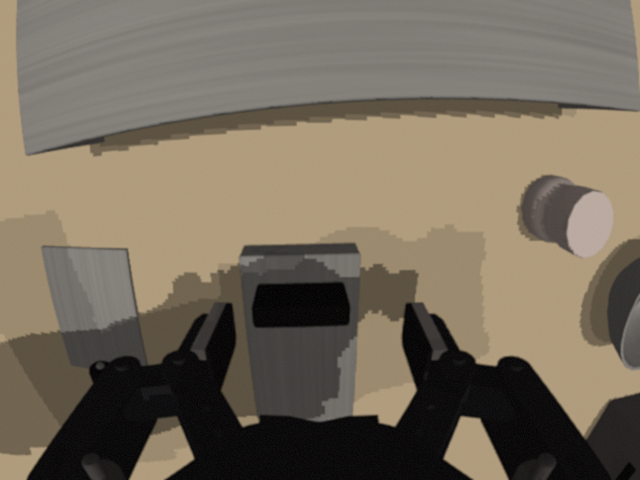

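The tilt has grown to 3°, and fast outward or downward rows add to it. I'll try fast inward and upward rows to undo it, then return slowly.

Emit:
jog_arm(
  moves=[
    [0,0,0.04,0],
    [-0.04,0,0.02,0],
    [-0.04,0,0,0],
    [-0.04,0,0,0],
    [0,0,0,0],
    [0,0,0,0],
  ],
)

```text
clock: 10.5
tool_pos: [0.4004, 0.1392, 0.0901]
eef_rot: [-1.546, -0.069, -0.034]
ft_force: [0.8, 0.6, -0.1]
grip_width: 0.0718
```

```bash
python3 look.py
```

```text
[0.4004 0.1392 0.0901] yaw 1.23 down [ 0.066  0.025 -0.998] F [ 0.8  0.6 -0.1] w 0.0718 t 10.5
```

Emit:
jog_arm(
  moves=[
    [0.04,0,0,0],
    [0.04,0,0,0],
    [0,0,0,0],
    [0,0,0,0],
  ],
)

```text
clock: 10.83
tool_pos: [0.4787, 0.1378, 0.0925]
eef_rot: [-1.547, -0.068, -0.031]
ft_force: [-0.4, -0.3, 0.7]
grip_width: 0.0722
```

```bash
python3 look.py
```

```text
[0.4787 0.1378 0.0925] yaw 1.33 down [ 0.063  0.024 -0.998] F [-0.4 -0.3  0.7] w 0.0722 t 10.83
```

The tilt lies in the jaw direction and grows the same way with each fast row. Turning the tool half round gives the same grasp, reverses how the tilt builds up and puts the camera on the tongue side, so I'll do that.

Emit:
jog_arm(
  moves=[
    [0,0,0,7.1],
    [0,0,0,7.1],
    [0,0,0,7.1],
    [0,0,0,7.1],
    [0,0,0,7.1],
    [0,0,0,7.1],
    [0,0,0,7.1],
    [0,0,0,7.1],
    [0,0,0,7.1],
    [0,0,0,7.1],
    [0,0,0,7.1],
    [0,0,0,7.1],
  ],
)

```text
clock: 11.83
tool_pos: [0.4841, 0.1381, 0.101]
eef_rot: [-1.163, -1.2, 1.133]
ft_force: [-0.4, -0.3, -0.4]
grip_width: 0.0717
```

Emit:
jog_arm(
  moves=[
    [0,0,0,7.1],
    [0,0,0,7.1],
    [0,0,0,7.1],
    [0,0,0,7.1],
    [0,0,0,7.1],
    [0,0,0,7.1],
    [0,0,0,7.1],
    [0,0,0,7.1],
    [0,0,0,7.1],
    [0,0,0,7.1],
    [0,0,0,7.1],
    [0,0,0,7.1],
  ],
)

```text
clock: 12.83
tool_pos: [0.4877, 0.138, 0.1092]
eef_rot: [-0.046, -2.122, 2.139]
ft_force: [0.1, -0.6, -0.3]
grip_width: 0.0718
```

```bash
python3 look.py
```

```text
[0.4877 0.138  0.1092] yaw 173.54 down [-0.069 -0.004 -0.998] F [ 0.1 -0.6 -0.3] w 0.0718 t 12.83
```

Emit:
jog_arm(
  moves=[
    [0,0,0,6],
    [0,0,-0.04,0],
    [0,0,-0.035,0],
    [0,0,0,0],
  ],
)

```text
clock: 13.17
tool_pos: [0.4926, 0.1398, 0.0378]
eef_rot: [0.066, -2.184, 2.204]
ft_force: [-1.0, 0.2, -0.3]
grip_width: 0.072
```

```bash
python3 look.py
```

```text
[0.4926 0.1398 0.0378] yaw -179.83 down [-0.057 -0.009 -0.998] F [-1.   0.2 -0.3] w 0.072 t 13.17
```

Emit:
jog_arm(
  moves=[
    [0,0,0.01,1],
    [0,0,0.015,0],
    [0,0,0.015,0],
    [0,0,0.015,0],
    [0,0,0.01,0],
    [0,0,0,0],
    [0,0,-0.04,0],
    [0,0,-0.04,0],
    [0,0,0,0],
  ],
)

```text
clock: 13.92
tool_pos: [0.5009, 0.142, 0.0458]
eef_rot: [0.068, -2.212, 2.221]
ft_force: [-0.9, -0.5, 0.3]
grip_width: 0.0718
```

```bash
python3 look.py
```

```text
[0.5009 0.142  0.0458] yaw -178.51 down [-0.035 -0.004 -0.999] F [-0.9 -0.5  0.3] w 0.0718 t 13.92
```

Emit:
jog_arm(
  moves=[
    [0,0,0.01,0],
    [0,0,0.015,0],
    [0,0,0.015,0],
    [0,0,0.015,0],
    [0,0,0.01,0],
    [0,0,0,0],
    [0,0,-0.04,0],
    [0,0,-0.04,0],
    [0,0,0,0],
  ],
)

```text
clock: 14.67
tool_pos: [0.5095, 0.1442, 0.058]
eef_rot: [-0.043, 2.216, -2.211]
ft_force: [-0.4, -0.8, -1.2]
grip_width: 0.0723
```

```bash
python3 look.py o wrist
```

```text
[0.5095 0.1442 0.058 ] yaw -178.42 down [-0.012  0.002 -1.   ] F [-0.4 -0.8 -1.2] w 0.0723 t 14.67
```

View pics/o_wrist.png

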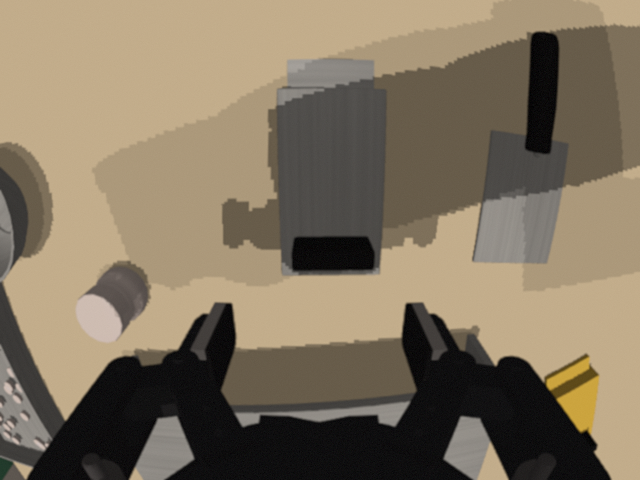

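Tilt is down to 0.7°. The view, now turned half round, shows the handle at (293–374, 237–270) with the tongue pointing up in the image. I'll measure the handle from this side.

```bash
python3 - <<'E'
from h import *
import pickle
p=pickle.load(open("o_wrist.pkl","rb"));f=lambda u,v,z:cast(p,(u,v),z,True).round(4)
print("top far edge",f(297,238,.044),f(370,238,.044),"near top edge", f(293,254,.044),f(374,252,.044),"bottom near",f(294,270,.018),f(373,269,.018))
print("block",f(277,90,.018),f(385,90,.018),f(282,273,.018),f(380,271,.018),"tongue",f(288,60,.005),f(374,60,.005))
E
```

```text
top far edge [0.5217 0.1223 0.044 ] [0.4844 0.1214 0.044 ] near top edge [0.5237 0.1311 0.044 ] [0.4817 0.129  0.044 ] bottom near [0.5244 0.1515 0.018 ] [0.4766 0.1499 0.018 ]
block [0.535  0.0471 0.018 ] [0.4764 0.0449 0.018 ] [0.5316 0.1537 0.018 ] [0.4722 0.1511 0.018 ] tongue [0.5304 0.0284 0.005 ] [0.4811 0.0263 0.005 ]
```

Emit:
jog_arm(
  moves=[
    [-0.004,-0.005,0,0],
    [-0.003,-0.004,-0.004,0],
    [0,0,-0.008,0],
    [0,0,-0.008,0],
    [0,0,-0.008,0],
    [0,0,-0.008,0],
    [0,0,-0.006,0],
    [0,0,0,0],
  ],
)

```text
clock: 15.38
tool_pos: [0.5087, 0.1358, 0.0244]
eef_rot: [-0.027, 2.213, -2.2]
ft_force: [0.0, -0.6, 0.5]
grip_width: 0.0718
```

```bash
python3 look.py q wrist
```

```text
[0.5087 0.1358 0.0244] yaw -178.43 down [ 0.003  0.006 -1.   ] F [ 0.  -0.6  0.5] w 0.0718 t 15.38
```

View pics/q_wrist.png

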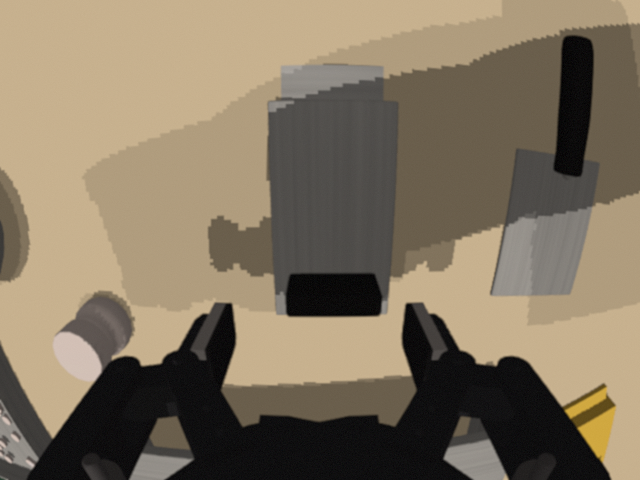

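Emit:
jog_arm(
  moves=[
    [-0.003,0,-0.004,0],
    [-0.003,0,-0.005,0],
    [-0.001,0,-0.005,0],
    [0,0,-0.005,0],
    [0,0,-0.003,0],
    [0,0,0,0],
  ],
)

```text
clock: 15.93
tool_pos: [0.5009, 0.1362, 0.0004]
eef_rot: [-0.028, 2.213, -2.199]
ft_force: [0.3, -0.5, 1.0]
grip_width: 0.0719
```

```bash
python3 look.py r wrist
```

```text
[5.009e-01 1.362e-01 4.000e-04] yaw -178.4 down [ 0.003  0.006 -1.   ] F [ 0.3 -0.5  1. ] w 0.0719 t 15.93
```

View pics/r_wrist.png

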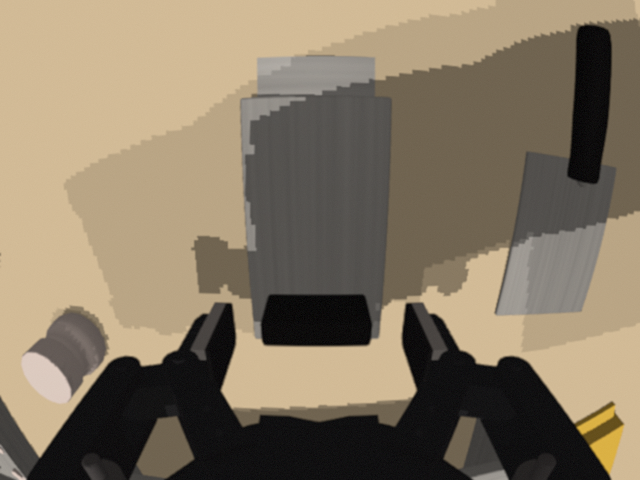

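The handle sits between the pads at columns 262–372. I'll close gently at 20 N so the cover can pivot about the jaw axis.

Emit:
jog_arm(
  moves=[
    [0,0,0,0],
    [0,0,0,0],
    [0,0,0,0],
    [0,0,0,0],
  ],
  hand=0.03,
  squeeze=20,
)

```text
clock: 16.32
tool_pos: [0.5017, 0.1362, 0.0011]
eef_rot: [-0.027, 2.212, -2.199]
ft_force: [-0.6, 0.0, -1.0]
grip_width: 0.0434
```

```bash
python3 look.py s scene; python3 - <<'E'
from h import *
im=cv2.imread("pics/s_scene.png")
c=im[190:340,220:380];cv2.imwrite("pics/s_c.png",cv2.resize(cv2.convertScaleAbs(c,alpha=1.5),None,fx=4,fy=4,interpolation=cv2.INTER_CUBIC))
E
```

```text
[0.5017 0.1362 0.0011] yaw -178.41 down [ 0.004  0.006 -1.   ] F [-0.6  0.  -1. ] w 0.0434 t 16.32
```

View pics/s_c.png

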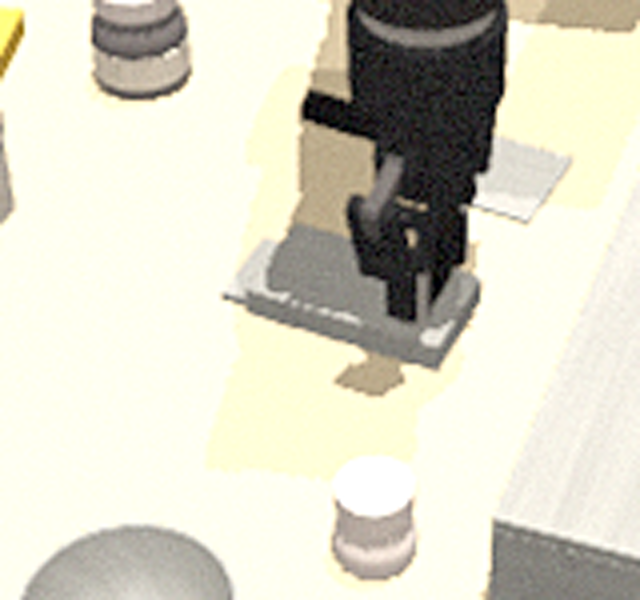

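The width stopped at 43.4 mm on the handle ends. I'll lift it and see whether the tongue end droops.

Emit:
jog_arm(
  moves=[
    [0,0,0.01,0],
    [0,0,0.015,0],
    [0,0,0.015,0],
    [0,0,0.015,0],
    [0,0,0.01,0],
    [0,0,0,0],
  ],
)

```text
clock: 16.87
tool_pos: [0.4991, 0.1358, 0.0699]
eef_rot: [-0.032, 2.215, -2.201]
ft_force: [0.3, -0.7, -3.1]
grip_width: 0.0435
```

```bash
python3 look.py t scene wrist; python3 - <<'E'
from h import *
im=cv2.imread("pics/t_scene.png")
c=im[170:320,220:380];cv2.imwrite("pics/t_c.png",cv2.resize(cv2.convertScaleAbs(c,alpha=1.5),None,fx=4,fy=4,interpolation=cv2.INTER_CUBIC))
E
```

```text
[0.4991 0.1358 0.0699] yaw -178.41 down [-0.001  0.006 -1.   ] F [ 0.3 -0.7 -3.1] w 0.0435 t 16.87
```

View pics/t_c.png

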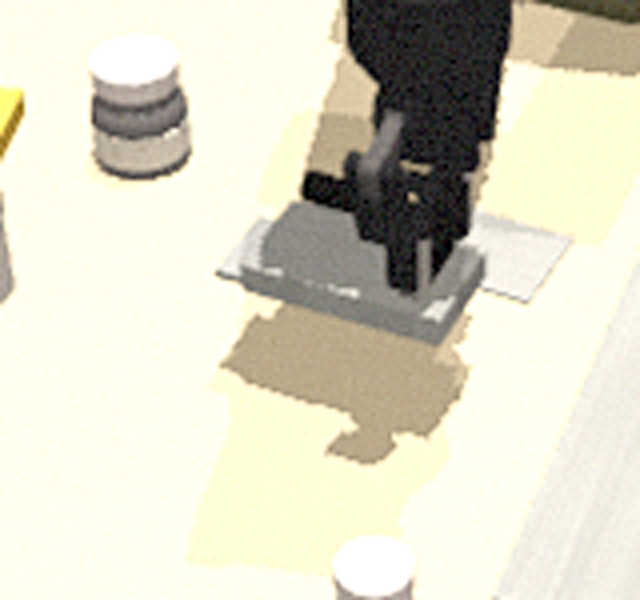

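View pics/t_wrist.png

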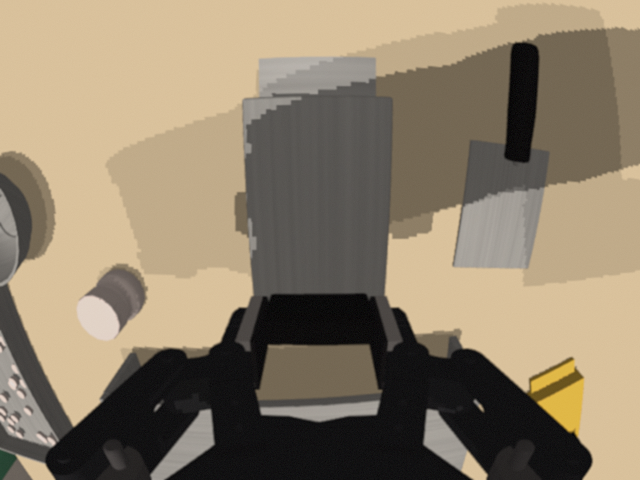

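The cover is held at about the same attitude. Its end is still at row 97, as before the lift, so it didn't droop at all. A quick upward jerk may let it pivot, and I need height anyway.

Emit:
jog_arm(
  moves=[
    [0,0,0.0417,0],
    [0,0,0.0417,0],
    [0,0,0,0],
    [0,0,-0.03,0],
    [0,0,-0.03,0],
    [0,0,0.0417,0],
    [0,0,0.03,0],
    [0,0,0,0],
  ],
)

```text
clock: 17.63
tool_pos: [0.4771, 0.1301, 0.1455]
eef_rot: [0.078, -2.209, 2.218]
ft_force: [0.6, -0.3, -2.5]
grip_width: 0.0434
```

```bash
python3 look.py u scene wrist; python3 - <<'E'
from h import *
im=cv2.imread("pics/u_scene.png")
c=im[120:270,220:380];cv2.imwrite("pics/u_c.png",cv2.resize(cv2.convertScaleAbs(c,alpha=1.5),None,fx=4,fy=4,interpolation=cv2.INTER_CUBIC))
E
```

```text
[0.4771 0.1301 0.1455] yaw -178.42 down [-0.042 -0.004 -0.999] F [ 0.6 -0.3 -2.5] w 0.0434 t 17.63
```

View pics/u_wrist.png

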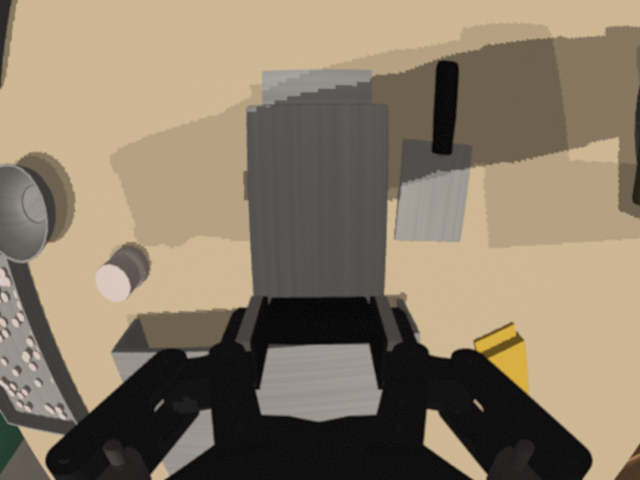

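The jerks work: the block end moved from row 97 to 105 and its width from 148 to 140 px, a droop of roughly 5–6°. More fast-down, hard-stop cycles should add droop and also undo the side tilt.

Emit:
jog_arm(
  moves=[
    [0.01,0,-0.035,0],
    [0,0,-0.035,0],
    [0,0,0.01,0],
    [0,0,0.015,0],
    [0,0,0.015,0],
    [0,0,0.015,0],
    [0,0,0.015,0],
    [0,0,0,0],
    [0,0,-0.04,0],
    [0,0,-0.04,0],
    [0,0,0,0],
    [0,0,0,0],
  ],
)

```text
clock: 18.73
tool_pos: [0.4934, 0.1318, 0.0647]
eef_rot: [0.066, -2.218, 2.22]
ft_force: [0.4, 0.6, -0.9]
grip_width: 0.0435
```

```bash
python3 look.py v wrist
```

```text
[0.4934 0.1318 0.0647] yaw -178.4 down [-0.032 -0.002 -0.999] F [ 0.4  0.6 -0.9] w 0.0435 t 18.73
```

View pics/v_wrist.png

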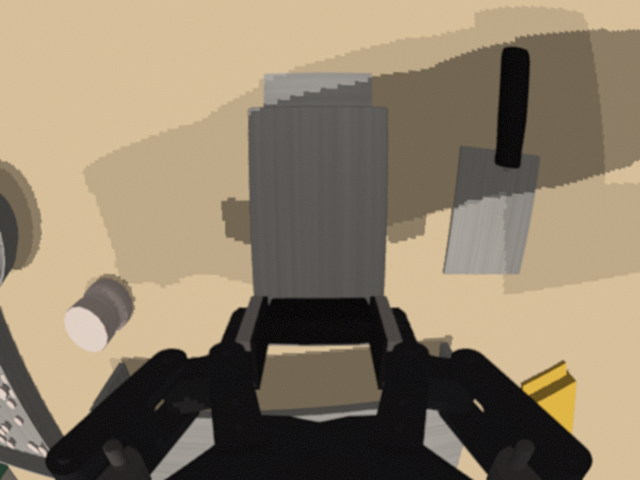

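```bash
cat > tilt.py <<'E'
from h import *
import pickle,sys
from scipy.spatial.transform import Rotation
def tilt(name,l,r,W=.060):
    p=pickle.load(open(name+"_wrist.pkl","rb"));c,d1=ray(p,l,True);_,d2=ray(p,r,True)
    s=W/np.linalg.norm(d1-d2);P=(c+s*d1+c+s*d2)/2
    return P
if __name__=="__main__":
    T=None
    # tool pose from printed
    data={"r":((.5009,.1362,.0004),(242,97),(391,97)),"t":((.4991,.1358,.0699),(244,97),(392,97)),"u":((.4771,.1301,.1455),(247.5,105.5),(387,105)),"v":((.4934,.1318,.0647),(249,108),(387,108))}
    for k,(o,l,r) in data.items():
        P=tilt(k,l,r)-np.array(o);print(k,P.round(4))
E
python3 tilt.py
```

```text
r [ 0.0042 -0.0915  0.0134]
t [ 0.0034 -0.0915  0.0117]
u [ 0.004  -0.0882  0.0025]
v [ 0.0036 -0.0871  0.002 ]
```

The droop is about 7.5°, found by relating the rays to the 60 mm width. Before the next jerks I'll work out the machine pose from the first unobstructed top and scene pictures, which takes no robot time.

```bash
python3 - <<'E'
from h import *
im=cv2.imread("pics/scene0.png")
c=im[180:290,20:230];cv2.imwrite("pics/mc.png",cv2.resize(cv2.convertScaleAbs(c,alpha=1.4),None,fx=3.8,fy=3.8,interpolation=cv2.INTER_CUBIC))
im=cv2.imread("pics/top0.png")
c=im[165:225,410:490];cv2.imwrite("pics/mt.png",cv2.resize(cv2.convertScaleAbs(c,alpha=2),None,fx=10,fy=10,interpolation=cv2.INTER_CUBIC))
E
```

```text
(no output)
```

View pics/mc.png

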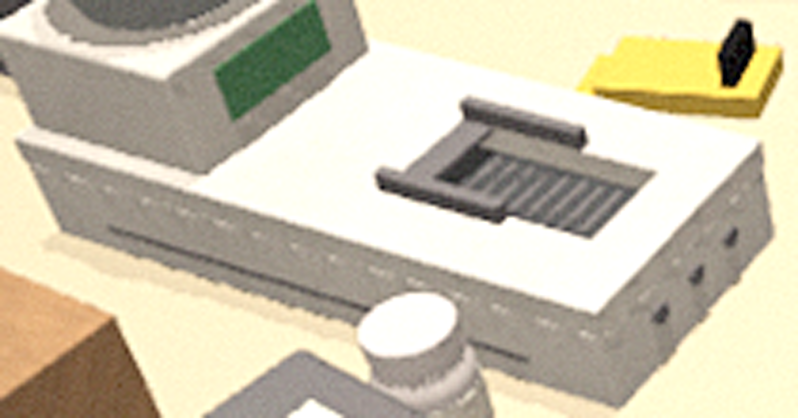

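View pics/mt.png

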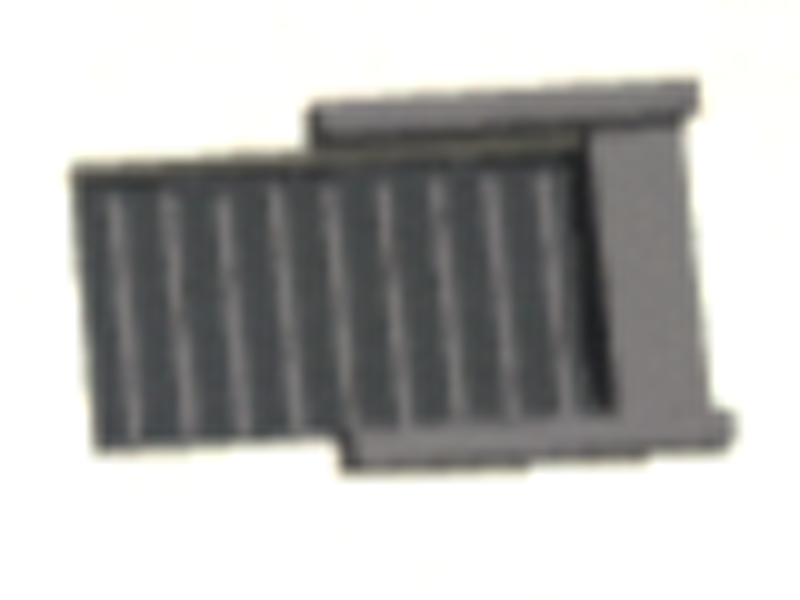

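```bash
python3 - <<'E'
from h import *
pt=camera_params("top");ps=camera_params("scene")
def P(u,v,s,ox,oy,p,z): return cast(p,(ox+(u+.5)/s-.5,oy+(v+.5)/s-.5),z)
t=lambda u,v,z=.072:P(u,v,10,410,165,pt,z)
c2=lambda u,v,z=.072:P(u,v,5,385,140,pt,z)
s=lambda u,v,z=.072:P(u,v,3.8,20,180,ps,z)
bf=[t(72,163),t(97,450)];le=[t(588,135),t(617,415)];lr=[t(685,125),t(710,412)]
mf=[c2(65,108),c2(97,467)]
sf=[s(655,173),s(590,238)];sm=[s(762,147),s(603,312)]
def rep(n,a,b):
    d=a-b;print(n,a.round(4)[:2],b.round(4)[:2],"mid",((a+b)/2).round(4)[:2],"len",np.linalg.norm(d).round(4),"yaw(y axis)",np.degrees(np.arctan2(d[1],d[0])).round(2))
rep("top bay front",*bf);rep("top lip edge",*le);rep("top lip rear",*lr);rep("top mach front",*mf)
a,b=c2(65,108),c2(680,72);d=b-a;print("side yaw",np.degrees(np.arctan2(d[0],-d[1])))
a,b=c2(97,467),c2(720,433);d=b-a;print("side yaw",np.degrees(np.arctan2(d[0],-d[1])))
sf.sort(key=lambda q:-q[0]);sm.sort(key=lambda q:-q[0])
rep("scene bay front",*sf);rep("scene mach front",*sm)
E
```

```text
top bay front [ 0.6275 -0.1445] [ 0.564  -0.1483] mid [ 0.5957 -0.1464] len 0.0636 yaw(y axis) 3.46
top lip edge [ 0.6339 -0.2579] [ 0.5718 -0.2618] mid [ 0.6028 -0.2598] len 0.0623 yaw(y axis) 3.67
top lip rear [ 0.6362 -0.2793] [ 0.5724 -0.2822] mid [ 0.6043 -0.2807] len 0.0638 yaw(y axis) 2.6
top mach front [ 0.6714 -0.1034] [ 0.5127 -0.114 ] mid [ 0.5921 -0.1087] len 0.1591 yaw(y axis) 3.82
side yaw 3.553530595975959
side yaw 3.153817782901732
scene bay front [ 0.6293 -0.1454] [ 0.5682 -0.1497] mid [ 0.5987 -0.1475] len 0.0613 yaw(y axis) 4.01
scene mach front [ 0.6734 -0.1008] [ 0.5222 -0.1098] mid [ 0.5978 -0.1053] len 0.1515 yaw(y axis) 3.41
```

Machine pose from the top view: the origin is at (0.599, -0.203) and the yaw is 3.5°. The machine front edge measures 159 mm, as given, and the scene view agrees within 3 mm. The top camera reads x 3–5 mm low against the wrist camera at the cover, so I'll recheck the bay with the wrist camera from beside it. I'm moving there now with hard starts to add droop.

Emit:
jog_arm(
  moves=[
    [0,0,-0.015,0],
    [0,0,0.0417,0],
    [0,0,0.0417,0],
    [0,0,0,0],
    [0,0.02,0,0],
    [0,-0.0417,0,0],
    [0,-0.0417,0,0.5],
    [0,-0.0417,0,0.5],
    [0,-0.0417,0,0.5],
    [0,-0.035,0,0.5],
    [0,-0.02,0,0],
    [0,0,0,0],
  ],
)

```text
clock: 19.78
tool_pos: [0.4991, -0.0662, 0.1519]
eef_rot: [-0.106, 2.18, -2.183]
ft_force: [0.3, -0.4, -2.2]
grip_width: 0.043
```

```bash
python3 look.py w2 wrist
```

```text
[ 0.4991 -0.0662  0.1519] yaw -175.01 down [-0.009 -0.002 -1.   ] F [ 0.3 -0.4 -2.2] w 0.043 t 19.78
```

View pics/w2_wrist.png

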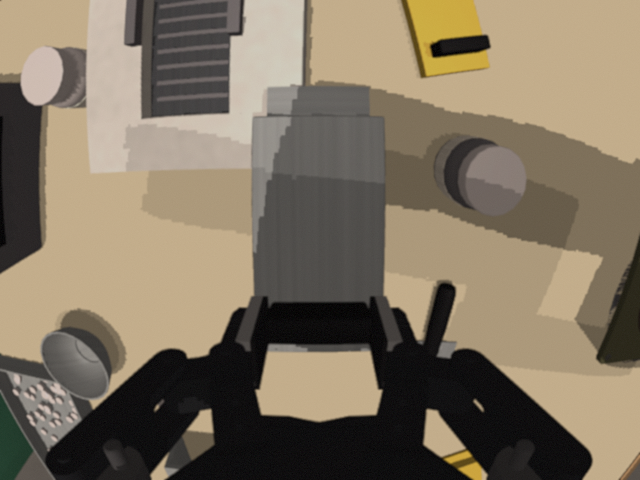

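The wrist view shows the bay's front edge at (141–229, ~115), the machine front edge at row ~172, and the cover end at row 116, 133 px wide.

```bash
python3 - <<'E'
from h import *
from tilt import tilt
import pickle
P=tilt("w2",(252,116.5),(385,116.5))-np.array((.4991,-.0662,.1519));print(P.round(4),np.linalg.norm(P[:2]))
p=pickle.load(open("w2_wrist.pkl","rb"));f=lambda u,v,z=.072:cast(p,(u,v),z,True).round(4)
print("bay front",f(141,119),f(230,114),"mach front",f(90,173),f(304,166),"right edge top",f(305,20))
im=cv2.imread("pics/w2_wrist.png");c=im[0:190,60:320];cv2.imwrite("pics/w2c.png",cv2.resize(cv2.convertScaleAbs(c,alpha=1.3),None,fx=3,fy=3,interpolation=cv2.INTER_CUBIC))
E
```

```text
[ 0.0081 -0.083  -0.0038] 0.08337613490610617
bay front [ 0.63   -0.1428  0.072 ] [ 0.5648 -0.147   0.072 ] mach front [ 0.675  -0.1031  0.072 ] [ 0.5131 -0.1155  0.072 ] right edge top [ 0.5209 -0.2132  0.072 ]
```

View pics/w2c.png

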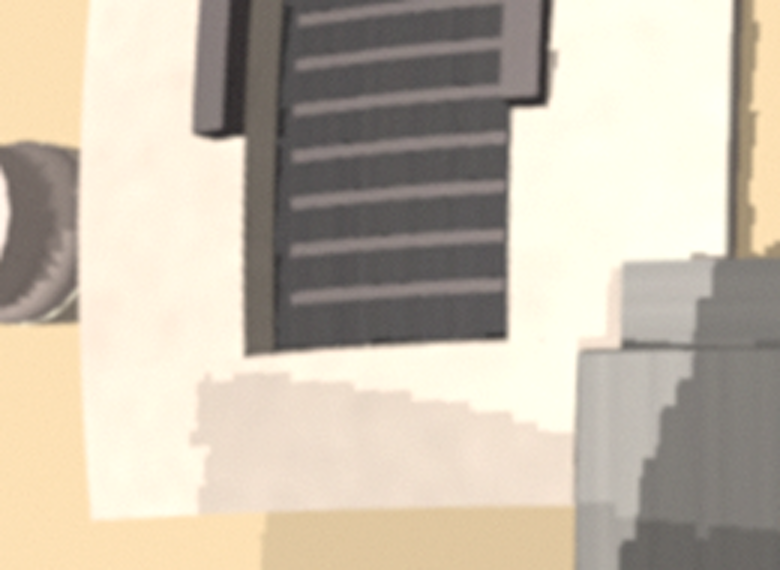

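The wrist camera puts the bay front middle at (0.597, -0.145), with a width of 65.3 mm against 65 given. That gives a machine origin of about (0.6005, -0.203) and a yaw of 3.7°, in good agreement with the other views. The droop is now about 12°. One more hard y reversal should add some margin, and then I'll measure again.

Emit:
jog_arm(
  moves=[
    [0,0.035,0,-0.5],
    [0,0.035,0,-0.5],
    [0,-0.0417,0,0],
    [0,-0.0417,0,0],
    [0,0,0,0],
    [0,0,0,0],
  ],
)

```text
clock: 20.33
tool_pos: [0.5058, -0.0572, 0.1597]
eef_rot: [-0.107, 2.173, -2.16]
ft_force: [-0.5, -0.1, -1.0]
grip_width: 0.0437
```

```bash
python3 look.py x2 wrist
```

```text
[ 0.5058 -0.0572  0.1597] yaw -174.11 down [ 0.003  0.006 -1.   ] F [-0.5 -0.1 -1. ] w 0.0437 t 20.33
```

View pics/x2_wrist.png

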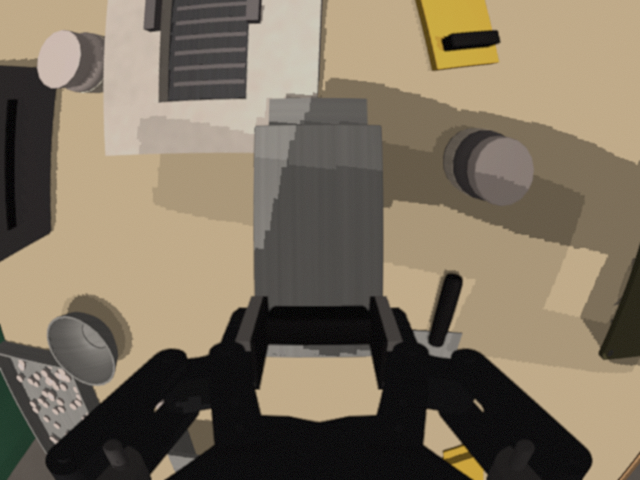

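```bash
python3 - <<'E'
from h import *
from tilt import tilt
import pickle
o=np.array((.5058,-.0572,.1597))
P=tilt("x2",(254,125.5),(382.5,125.5))-o
Q=tilt("x2",(269,98),(366.5,99),.050)-o
for n,V in(("block",P),("tongue",Q)): print(n,V.round(4),np.hypot(V[0],V[1]).round(4))
d=np.hypot(P[0],P[1]);a=np.arctan2(P[2]-.0365+.0,d);print("tilt",-np.degrees(a)-13.6)
p=pickle.load(open("x2_wrist.pkl","rb"));f=lambda u,v,z=.072:cast(p,(u,v),z,True).round(4)
print("bay front",f(159,101),f(246,97),"mach",f(106,155),f(250,150))
for a in (12,14,15,16,18):
    t=np.radians(a)
    e=lambda x,z:((x+35)*np.cos(t)+(z-36.5)*np.sin(t),-(x+35)*np.sin(t)+(z-36.5)*np.cos(t)+35.5)
    print(a,"blocktop",np.round(e(55,18),1),"tip",np.round(e(73,0),1),"tiptop",np.round(e(73,5),1),"front",np.round(e(-55,0),1))
E
```

```text
block [ 0.0092 -0.0786 -0.0099] 0.0791
tongue [ 0.0109 -0.0919 -0.0293] 0.0926
tilt 16.79229946393569
bay front [ 0.6294 -0.144   0.072 ] [ 0.5655 -0.1486  0.072 ] mach [ 0.6741 -0.1034  0.072 ] [ 0.5598 -0.1123  0.072 ]
12 blocktop [84.2 -1.3] tip [ 98.1 -22.7] tiptop [ 99.1 -17.8] front [-27.2   4. ]
14 blocktop [82.9 -4.2] tip [ 96. -26.] tiptop [ 97.2 -21.2] front [-28.2   4.9]
15 blocktop [82.1 -5.7] tip [ 94.9 -27.7] tiptop [ 96.2 -22.9] front [-28.8   5.4]
16 blocktop [81.4 -7.1] tip [ 93.8 -29.4] tiptop [ 95.1 -24.5] front [-29.3   5.9]
18 blocktop [79.9 -9.9] tip [ 91.4 -32.6] tiptop [ 93.  -27.8] front [-30.3   7. ]
```

The cover hangs at about 16.5° nose-down, within the 12–18° that suits, and the side tilt is nearly zero. The tongue tip is about 93 mm ahead of and 30 mm below the tool point. I'll go above the bay with the tip short of the lip.

Emit:
jog_arm(
  moves=[
    [0.006,-0.007,0,-0.3],
    [0.011,-0.012,0,-0.4],
    [0.013,-0.015,0,-0.4],
    [0.013,-0.015,0,-0.4],
    [0.013,-0.015,0,-0.4],
    [0.012,-0.013,0,-0.4],
    [0.008,-0.009,0,0],
    [0.004,-0.004,0,0],
    [0,0,0,0],
  ],
)

```text
clock: 21.13
tool_pos: [0.5911, -0.1518, 0.1617]
eef_rot: [-0.057, 2.196, -2.182]
ft_force: [0.4, -0.2, -1.0]
grip_width: 0.0435
```

```bash
python3 look.py y2 wrist scene top; python3 - <<'E'
from h import *
im=cv2.imread("pics/y2_scene.png")
c=im[140:290,20:230];cv2.imwrite("pics/y2_c.png",cv2.resize(cv2.convertScaleAbs(c,alpha=1.4),None,fx=3.8,fy=3.8,interpolation=cv2.INTER_CUBIC))
E
```

```text
[ 0.5911 -0.1518  0.1617] yaw -176.66 down [ 0.006  0.007 -1.   ] F [ 0.4 -0.2 -1. ] w 0.0435 t 21.13
```

View pics/y2_wrist.png

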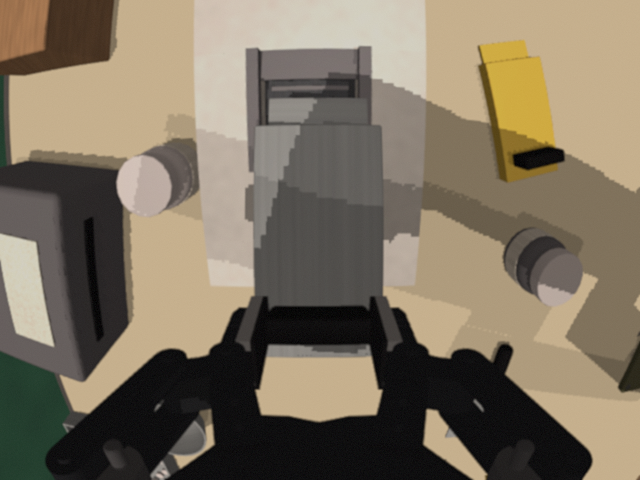

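View pics/y2_c.png

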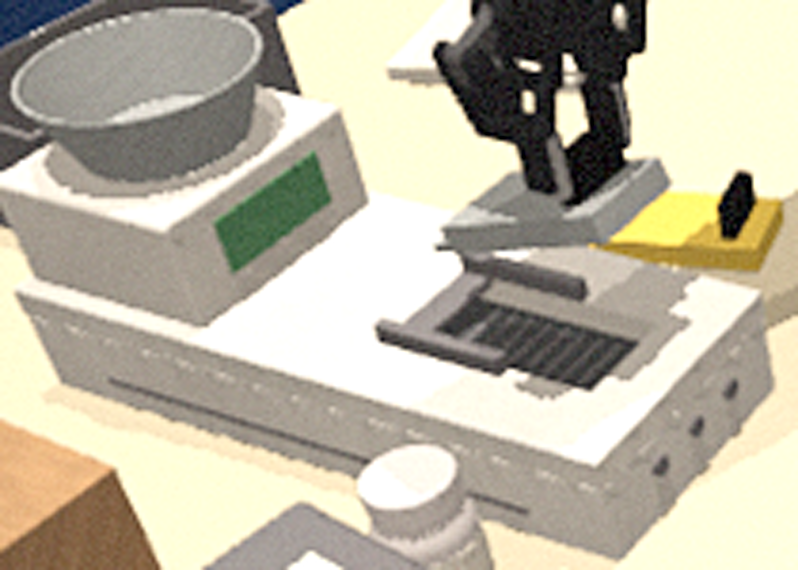

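View pics/y2_top.png

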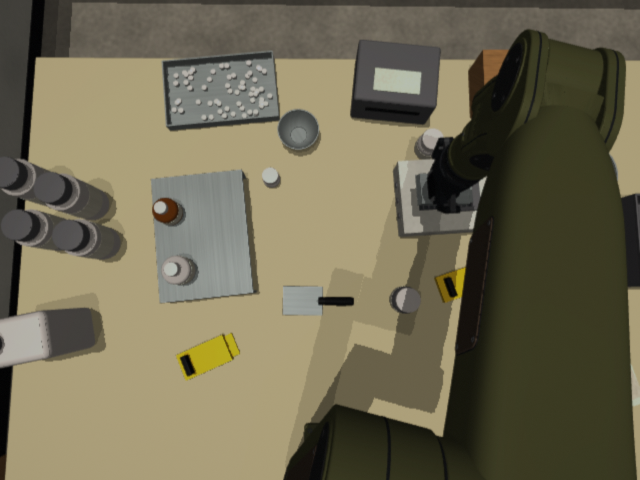

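The wrist view shows the tongue end at row 98, the lip between rows ~50 and 79, and the cheeks with outer edges at columns 247 and 371. I'll measure the lip directly in the tool frame.

```bash
python3 - <<'E'
from h import *
im=cv2.imread("pics/y2_wrist.png");c=im[35:140,235:395];cv2.imwrite("pics/y2w.png",cv2.resize(cv2.convertScaleAbs(c,alpha=1.5),None,fx=5,fy=5,interpolation=cv2.INTER_CUBIC))
E
```

```text
(no output)
```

View pics/y2w.png

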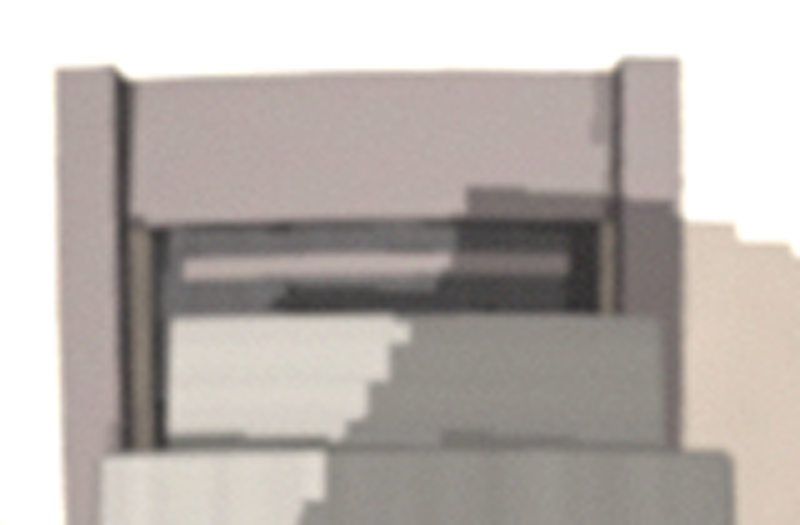

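```bash
python3 - <<'E'
from h import *
from tilt import tilt
import pickle
o=np.array((.5911,-.1518,.1617))
p=pickle.load(open("y2_wrist.pkl","rb"));f=lambda u,v,z=.072:cast(p,(u,v),z,True)
g=lambda c:(235+(c[0]+.5)/5-.5,35+(c[1]+.5)/5-.5)
L=[f(*g((135,220))),f(*g((612,220)))]
CO=[f(*g((57,70)),.084),f(*g((680,60)),.084)];CI=[f(*g((117,70)),.084),f(*g((622,60)),.084)]
LR=[f(*g((135,80))),f(*g((612,72)))]
B=tilt("y2",g((102,455)),g((732,452)));Q=tilt("y2",g((168,318)),g((660,318)),.05)
for n,v in(("lip",L),("cheek outer",CO),("cheek inner",CI),("lip rear",LR)):
    m=(v[0]+v[1])/2;d=v[0]-v[1];print(n,m.round(4),"w",np.linalg.norm(d).round(4),"yaw",np.degrees(np.arctan2(d[1],d[0])).round(2))
print("block",B.round(4),"tongue",Q.round(4)," rel",(B-o).round(4),(Q-o).round(4))
xm=np.array([np.sin(np.radians(3.7)),-np.cos(np.radians(3.7))]);ym=np.array([-xm[1],xm[0]])
lip=((L[0]+L[1])/2)[:2]
for n,v in(("block",B),("tongue",Q),("tcp",o)):
    e=v[:2]-lip;print(n,"x_m",(57+1e3*e@xm).round(1),"y_m",(1e3*e@ym).round(1))
E
```

```text
lip [ 0.6052 -0.2603  0.072 ] w 0.064 yaw 2.93
cheek outer [ 0.6067 -0.2803  0.084 ] w 0.0798 yaw 3.73
cheek inner [ 0.6065 -0.2799  0.084 ] w 0.0645 yaw 3.97
lip rear [ 0.6064 -0.2805  0.072 ] w 0.0639 yaw 3.84
block [ 0.5968 -0.2307  0.1483] tongue [ 0.5981 -0.2442  0.1342]  rel [ 0.0057 -0.0789 -0.0134] [ 0.007  -0.0924 -0.0275]
block x_m 26.9 y_m -6.4
tongue x_m 40.4 y_m -6.1
tcp x_m -52.2 y_m -7.1
```

The lip middle is at (0.605, -0.260), the lip width is 64 mm and the yaw 3.7°, so the machine origin is about (0.6015, -0.2034). The cover sits 6.5 mm off centre and its tip is at machine x≈40. I'll correct sideways, move 9 mm towards the lip and start down.

Emit:
jog_arm(
  moves=[
    [0.004,-0.005,0,0.2],
    [0.003,-0.004,-0.004,0.2],
    [0,0,-0.008,0],
    [0,0,-0.008,0],
    [0,0,-0.008,0],
    [0,0,-0.007,0],
    [0,0,-0.005,0],
    [0,0,0,0],
  ],
)

```text
clock: 21.95
tool_pos: [0.5938, -0.157, 0.1171]
eef_rot: [-0.075, 2.195, -2.175]
ft_force: [-0.6, -0.2, -1.9]
grip_width: 0.0434
```

```bash
python3 look.py z2 wrist scene; python3 - <<'E'
from h import *
im=cv2.imread("pics/z2_wrist.png");c=im[10:150,220:400];cv2.imwrite("pics/z2w.png",cv2.resize(cv2.convertScaleAbs(c,alpha=1.5),None,fx=4,fy=4,interpolation=cv2.INTER_CUBIC))
E
```

```text
[ 0.5938 -0.157   0.1171] yaw -175.98 down [ 0.001  0.009 -1.   ] F [-0.6 -0.2 -1.9] w 0.0434 t 21.95
```

View pics/z2w.png

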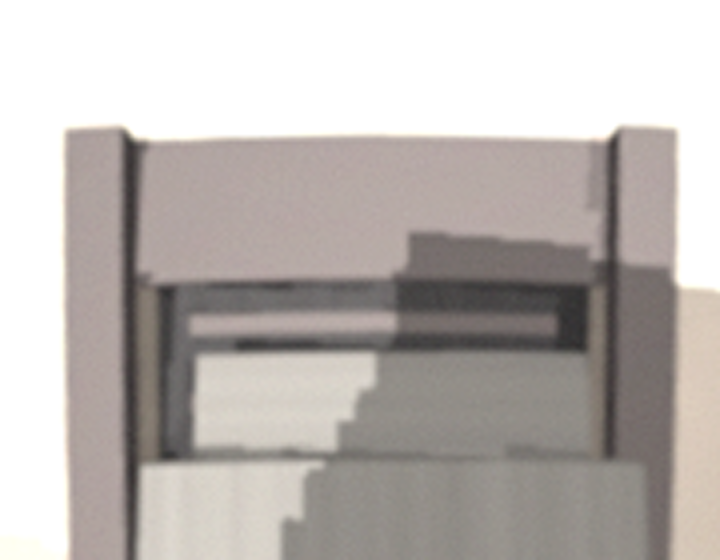

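```bash
cat > mm.py <<'E'
from h import *
from tilt import tilt
import pickle
def meas(name,o,lip,bl,tg,s,ox,oy,yaw=3.7):
    o=np.array(o);p=pickle.load(open(name+"_wrist.pkl","rb"));g=lambda c:(ox+(c[0]+.5)/s-.5,oy+(c[1]+.5)/s-.5)
    L=[cast(p,g(q),.072,True) for q in lip];d=L[0]-L[1];lm=(L[0]+L[1])/2
    print("lip",lm.round(4),np.linalg.norm(d).round(4),np.degrees(np.arctan2(d[1],d[0])).round(2))
    xm=np.array([np.sin(np.radians(yaw)),-np.cos(np.radians(yaw))]);ym=np.array([-xm[1],xm[0]])
    B=tilt(name,*[g(q) for q in bl]);Q=tilt(name,*[g(q) for q in tg],.05)
    for n,v in(("block",B),("tongue",Q),("tcp",o)):
        e=v[:2]-lm[:2];print(n,"x_m",(57+1e3*e@xm).round(1),"y_m",(1e3*e@ym).round(1),"z",(v[2]*1e3).round(1),"rel z",((v-o)[2]*1e3).round(1))
    for n,(a,b) in(("block",bl),("tongue",tg)):
        w=.06 if n=="block" else .05
        A=[ray(p,g(q),True) for q in (a,b)];k=w/np.linalg.norm(A[0][1]-A[1][1]);dd=k*(A[0][1]-A[1][1]);print(n,"yaw",np.degrees(np.arctan2(dd[1],dd[0])).round(2))
E
python3 - <<'E'
from mm import *
meas("z2",(.5938,-.157,.1171),[(138,283),(608,283)],[(139,466),(645,463)],[(195,352),(589,353)],4,220,10)
E
```

```text
lip [ 0.6052 -0.2601  0.072 ] 0.065 3.81
block x_m 32.2 y_m -3.0 z 104.2 rel z -12.9
tongue x_m 46.1 y_m -2.9 z 89.5 rel z -27.6
tcp x_m -46.7 y_m -4.7 z 117.1 rel z 0.0
block yaw 4.39
tongue yaw 3.9
```

Emit:
jog_arm(
  moves=[
    [0.002,-0.002,-0.004,0],
    [0.0015,-0.001,-0.006,0],
    [0,0,-0.006,0],
    [0,0,-0.006,0],
    [0,0,-0.003,0],
    [0,0,0,0],
  ],
)

```text
clock: 22.55
tool_pos: [0.599, -0.161, 0.0921]
eef_rot: [-0.071, 2.192, -2.175]
ft_force: [-0.2, -0.4, -2.4]
grip_width: 0.0437
```

```bash
python3 look.py a3 wrist scene; python3 - <<'E'
from h import *
im=cv2.imread("pics/a3_wrist.png");c=im[0:150,210:400];cv2.imwrite("pics/a3w.png",cv2.resize(cv2.convertScaleAbs(c,alpha=1.5),None,fx=4,fy=4,interpolation=cv2.INTER_CUBIC))
im=cv2.imread("pics/a3_scene.png")
c=im[140:290,20:230];cv2.imwrite("pics/a3_c.png",cv2.resize(cv2.convertScaleAbs(c,alpha=1.4),None,fx=3.8,fy=3.8,interpolation=cv2.INTER_CUBIC))
E
```

```text
[ 0.599  -0.161   0.0921] yaw -176.0 down [ 0.005  0.008 -1.   ] F [-0.2 -0.4 -2.4] w 0.0437 t 22.55
```

View pics/a3w.png

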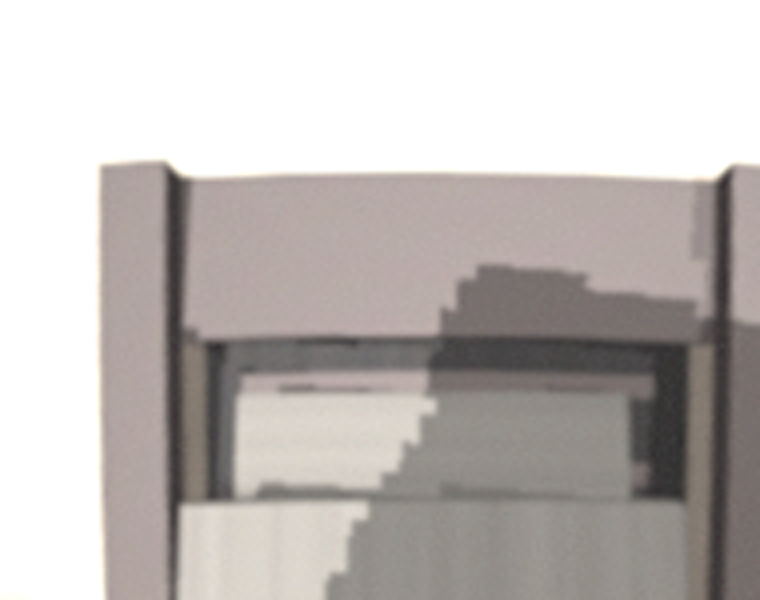

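View pics/a3_c.png

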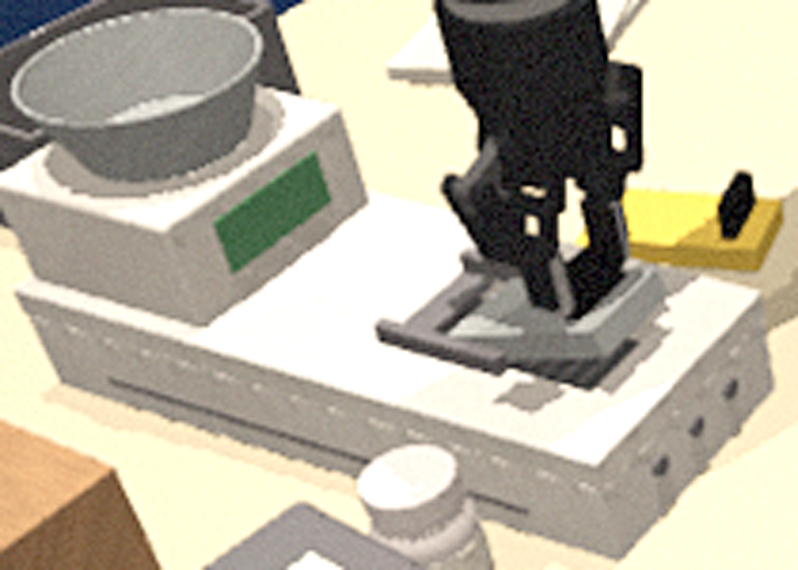

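```bash
python3 - <<'E'
from mm import *
meas("a3",(.599,-.161,.0921),[(183,340),(718,342)],[(180,503),(687,503)],[(237,393),(631,395)],4,210,0)
E
```

```text
lip [ 0.6051 -0.2601  0.072 ] 0.0654 3.96
block x_m 36.8 y_m 1.9 z 79.6 rel z -12.5
tongue x_m 50.3 y_m 2.0 z 64.6 rel z -27.5
tcp x_m -42.3 y_m 0.3 z 92.1 rel z 0.0
block yaw 4.03
tongue yaw 3.74
```

The tip is at x≈50, 2 mm off centre, and still just above lip height. I'll nudge it back 2 mm and go lower while watching the force.

Emit:
jog_arm(
  moves=[
    [-0.0015,0,-0.002,0],
    [-0.0005,0,-0.002,0],
    [0,0,-0.001,0],
    [0,0,0,0],
  ],
)

```text
clock: 22.98
tool_pos: [0.5982, -0.1612, 0.0882]
eef_rot: [-0.068, 2.189, -2.175]
ft_force: [-1.6, -0.4, -2.6]
grip_width: 0.0434
```

```bash
python3 look.py b3 wrist; python3 - <<'E'
from h import *
im=cv2.imread("pics/b3_wrist.png");c=im[0:150,210:400];cv2.imwrite("pics/b3w.png",cv2.resize(cv2.convertScaleAbs(c,alpha=1.5),None,fx=4,fy=4,interpolation=cv2.INTER_CUBIC))
E
```

```text
[ 0.5982 -0.1612  0.0882] yaw -175.99 down [ 0.008  0.007 -1.   ] F [-1.6 -0.4 -2.6] w 0.0434 t 22.98
```

View pics/b3w.png

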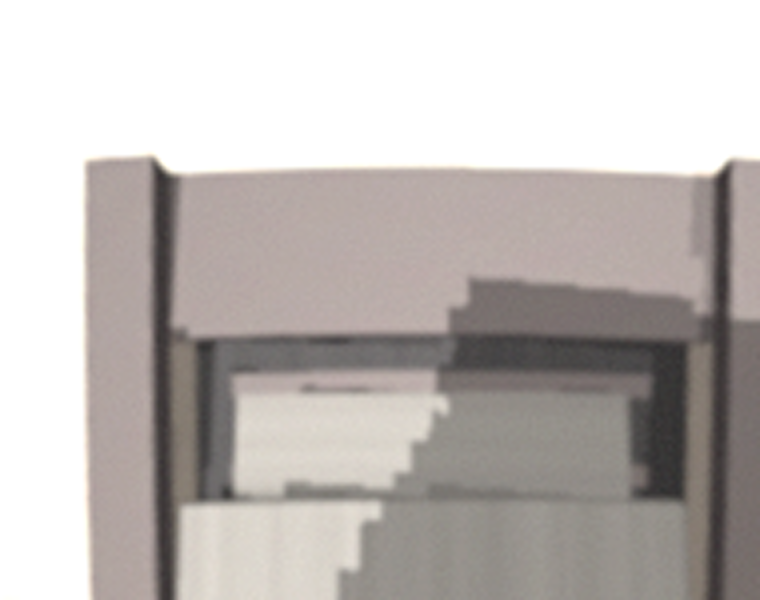

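```bash
python3 - <<'E'
from mm import *
meas("b3",(.5982,-.1612,.0882),[(170,337),(714,341)],[(180,503),(687,503)],[(236,393),(631,395)],4,210,0)
E
```

```text
lip [ 0.6054 -0.2602  0.072 ] 0.0652 3.66
block x_m 36.8 y_m 0.8 z 75.8 rel z -12.4
tongue x_m 50.4 y_m 1.0 z 61.3 rel z -26.9
tcp x_m -42.2 y_m -0.8 z 88.2 rel z 0.0
block yaw 4.05
tongue yaw 3.75
```

Emit:
jog_arm(
  moves=[
    [-0.0005,0,-0.002,0],
    [0,0,-0.001,0],
    [0,0,0,0],
  ],
)

```text
clock: 23.28
tool_pos: [0.5983, -0.161, 0.0862]
eef_rot: [-0.066, 2.188, -2.174]
ft_force: [-0.0, -1.0, -0.5]
grip_width: 0.0437
```

```bash
python3 look.py c3
```

```text
[ 0.5983 -0.161   0.0862] yaw -175.98 down [ 0.01   0.007 -1.   ] F [-0.  -1.  -0.5] w 0.0437 t 23.28
```

Emit:
jog_arm(
  moves=[
    [-0.0005,0,-0.002,0],
    [0,0,0,0],
  ],
)

```text
clock: 23.45
tool_pos: [0.5985, -0.1608, 0.0851]
eef_rot: [-0.064, 2.187, -2.173]
ft_force: [-0.6, -0.7, 1.0]
grip_width: 0.0434
```

```bash
python3 look.py d3 wrist;python3 - <<'E'
from h import *
im=cv2.imread("pics/d3_wrist.png");c=im[0:150,210:400];cv2.imwrite("pics/d3w.png",cv2.resize(cv2.convertScaleAbs(c,alpha=1.5),None,fx=4,fy=4,interpolation=cv2.INTER_CUBIC))
E
```

```text
[ 0.5985 -0.1608  0.0851] yaw -175.96 down [ 0.011  0.007 -1.   ] F [-0.6 -0.7  1. ] w 0.0434 t 23.45
```

View pics/d3w.png

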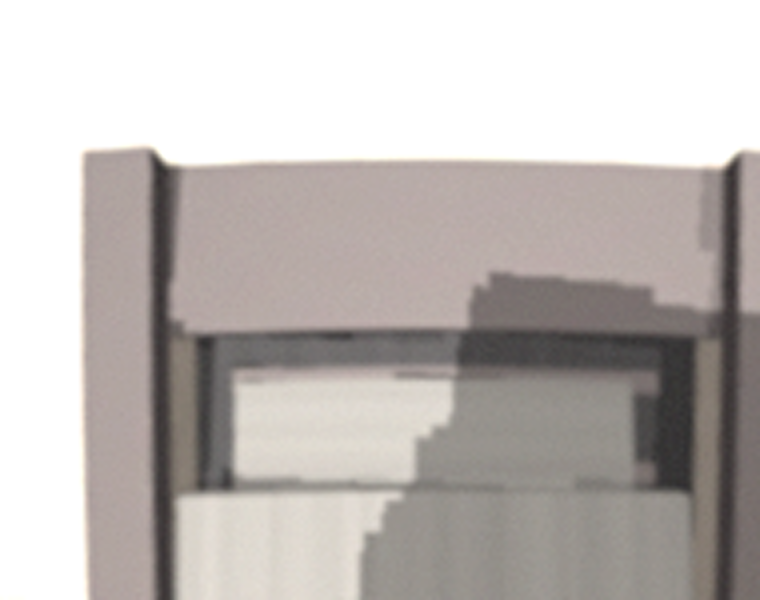

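The tongue touched the floor: force went from -2.6 to +1.0 N and the tip row rose. I'll measure the tilt before sliding under the lip.

```bash
python3 - <<'E'
from mm import *
meas("d3",(.5985,-.1608,.0851),[(170,333),(720,335)],[(177,493),(692,490)],[(234,373),(634,376)],4,210,0)
E
```

```text
lip [ 0.6055 -0.2602  0.072 ] 0.0648 3.91
block x_m 37.9 y_m 1.0 z 75.3 rel z -9.8
tongue x_m 52.4 y_m 1.4 z 60.4 rel z -24.7
tcp x_m -42.6 y_m -0.5 z 85.1 rel z 0.0
block yaw 4.42
tongue yaw 3.64
```

Emit:
jog_arm(
  moves=[
    [0,-0.002,0.002,0],
    [0.0002,-0.004,0,0],
    [0.0002,-0.004,0,0],
    [0,-0.003,0,0],
    [0,0,0,0],
  ],
)

```text
clock: 23.92
tool_pos: [0.5987, -0.1756, 0.0865]
eef_rot: [-0.065, 2.187, -2.174]
ft_force: [-0.3, 0.9, -1.7]
grip_width: 0.043
```

```bash
python3 look.py e3 wrist;python3 - <<'E'
from h import *
im=cv2.imread("pics/e3_wrist.png");c=im[0:150,210:400];cv2.imwrite("pics/e3w.png",cv2.resize(cv2.convertScaleAbs(c,alpha=1.5),None,fx=4,fy=4,interpolation=cv2.INTER_CUBIC))
E
```

```text
[ 0.5987 -0.1756  0.0865] yaw -175.97 down [ 0.011  0.006 -1.   ] F [-0.3  0.9 -1.7] w 0.043 t 23.92
```

View pics/e3w.png

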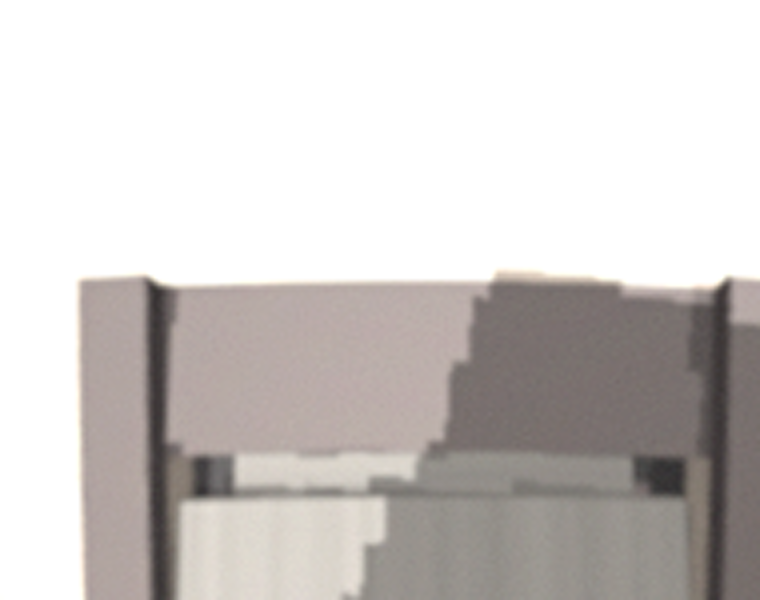

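The tongue end is now hidden under the lip (crop row 455) and the block end is at row ~498, so it is hooked. I'll check the remaining gap.

```bash
python3 - <<'E'
from mm import *
meas("e3",(.5987,-.1756,.0865),[(165,455),(712,458)],[(178,499),(689,497)],[(234,455),(634,458)],4,210,0)
E
```

```text
lip [ 0.6054 -0.2601  0.072 ] 0.0654 3.78
block x_m 51.9 y_m 0.5 z 75.5 rel z -11.0
tongue x_m 56.7 y_m 0.6 z 62.9 rel z -23.6
tcp x_m -27.8 y_m -1.2 z 86.5 rel z 0.0
block yaw 4.29
tongue yaw 3.63
```

The block top end is at x≈52, 5 mm short of the lip, and 0.5 mm off centre. I'll slide 3 mm further and then swing down, the handle easing back about 10 mm as it drops 30 mm. I'll do the first half and check.

Emit:
jog_arm(
  moves=[
    [0,-0.003,-0.001,0],
    [0,0,-0.003,0],
    [0,0.001,-0.004,0],
    [0,0.002,-0.004,0],
    [0,0.001,-0.004,0],
    [0,0,0,0],
  ],
)

```text
clock: 24.47
tool_pos: [0.6002, -0.1733, 0.0708]
eef_rot: [-0.062, 2.186, -2.17]
ft_force: [0.9, -0.2, 0.6]
grip_width: 0.0435
```

```bash
python3 look.py f3 wrist scene;python3 - <<'E'
from h import *
im=cv2.imread("pics/f3_wrist.png");c=im[0:150,210:400];cv2.imwrite("pics/f3w.png",cv2.resize(cv2.convertScaleAbs(c,alpha=1.5),None,fx=4,fy=4,interpolation=cv2.INTER_CUBIC))
im=cv2.imread("pics/f3_scene.png")
c=im[170:290,90:230];cv2.imwrite("pics/f3_c.png",cv2.resize(cv2.convertScaleAbs(c,alpha=1.4),None,fx=5,fy=5,interpolation=cv2.INTER_CUBIC))
E
```

```text
[ 0.6002 -0.1733  0.0708] yaw -175.92 down [ 0.014  0.008 -1.   ] F [ 0.9 -0.2  0.6] w 0.0435 t 24.47
```

View pics/f3w.png

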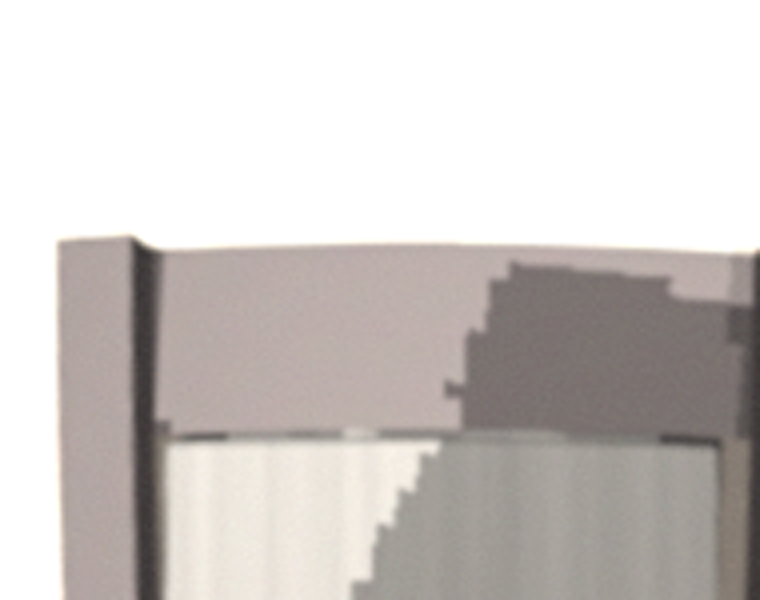

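View pics/f3_c.png

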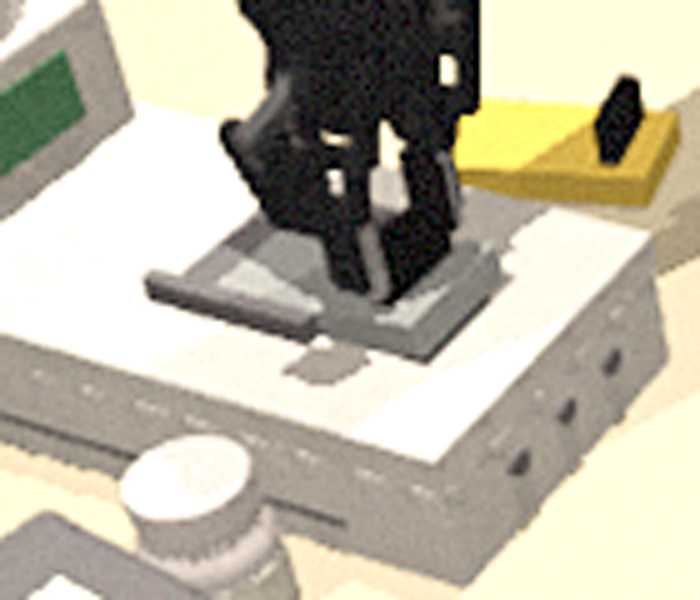

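It is swinging down well: the block end is within ~1 mm of the lip edge, laterally within 1 mm, and the forces are negligible. I'll lower the rest.

Emit:
jog_arm(
  moves=[
    [-0.0005,0.001,-0.003,0],
    [-0.0005,0.0015,-0.004,0],
    [0,0.001,-0.003,0],
    [0,0.001,-0.002,0],
    [0,0,0,0],
  ],
)

```text
clock: 24.98
tool_pos: [0.5997, -0.1683, 0.0584]
eef_rot: [-0.06, 2.186, -2.169]
ft_force: [0.2, 2.4, 2.4]
grip_width: 0.0433
```

```bash
python3 look.py g3 wrist scene;python3 - <<'E'
from h import *
im=cv2.imread("pics/g3_wrist.png");c=im[0:150,210:400];cv2.imwrite("pics/g3w.png",cv2.resize(cv2.convertScaleAbs(c,alpha=1.5),None,fx=4,fy=4,interpolation=cv2.INTER_CUBIC))
im=cv2.imread("pics/g3_scene.png")
c=im[170:290,90:230];cv2.imwrite("pics/g3_c.png",cv2.resize(cv2.convertScaleAbs(c,alpha=1.4),None,fx=5,fy=5,interpolation=cv2.INTER_CUBIC))
E
```

```text
[ 0.5997 -0.1683  0.0584] yaw -175.91 down [ 0.016  0.008 -1.   ] F [0.2 2.4 2.4] w 0.0433 t 24.98
```

View pics/g3w.png

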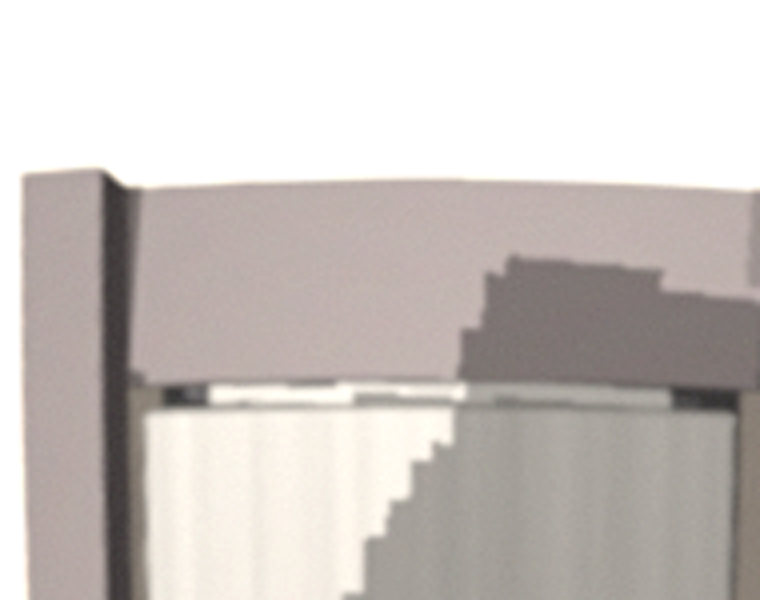

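View pics/g3_c.png

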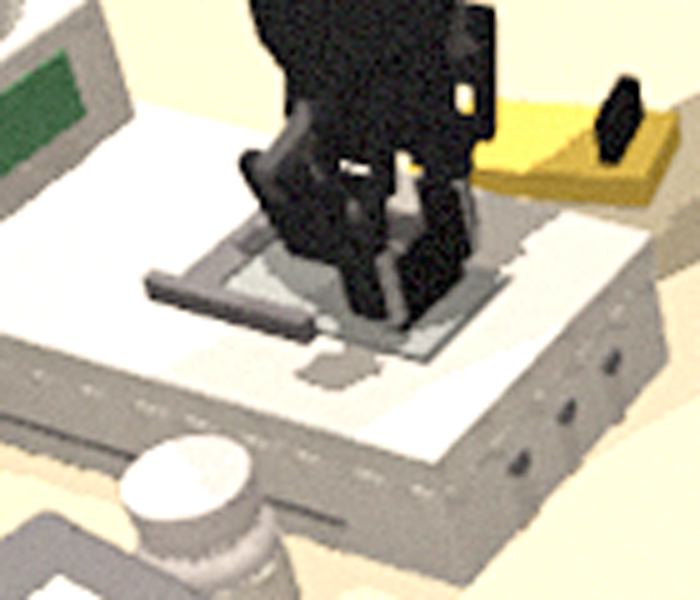

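Almost flat: the block front is nearly flush in the scene crop and there is a small gap at the lip. I'll ease it down the last few mm.

Emit:
jog_arm(
  moves=[
    [0,-0.001,-0.002,0],
    [0,0,-0.002,0],
    [0,0,-0.001,0],
    [0,0,0,0],
  ],
)

```text
clock: 25.42
tool_pos: [0.6002, -0.1696, 0.056]
eef_rot: [-0.058, 2.185, -2.169]
ft_force: [-0.6, 1.1, -0.2]
grip_width: 0.0434
```

```bash
python3 look.py h3 wrist scene;python3 - <<'E'
from h import *
im=cv2.imread("pics/h3_wrist.png");c=im[0:150,210:400];cv2.imwrite("pics/h3w.png",cv2.resize(cv2.convertScaleAbs(c,alpha=1.5),None,fx=4,fy=4,interpolation=cv2.INTER_CUBIC))
im=cv2.imread("pics/h3_scene.png")
c=im[170:290,90:230];cv2.imwrite("pics/h3_c.png",cv2.resize(cv2.convertScaleAbs(c,alpha=1.4),None,fx=5,fy=5,interpolation=cv2.INTER_CUBIC))
E
```

```text
[ 0.6002 -0.1696  0.056 ] yaw -175.94 down [ 0.017  0.008 -1.   ] F [-0.6  1.1 -0.2] w 0.0434 t 25.42
```

View pics/h3w.png

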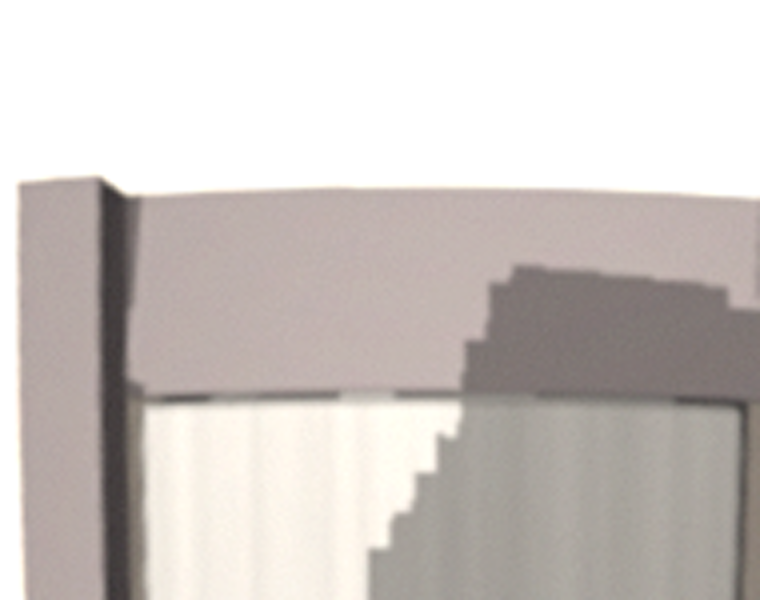

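View pics/h3_c.png

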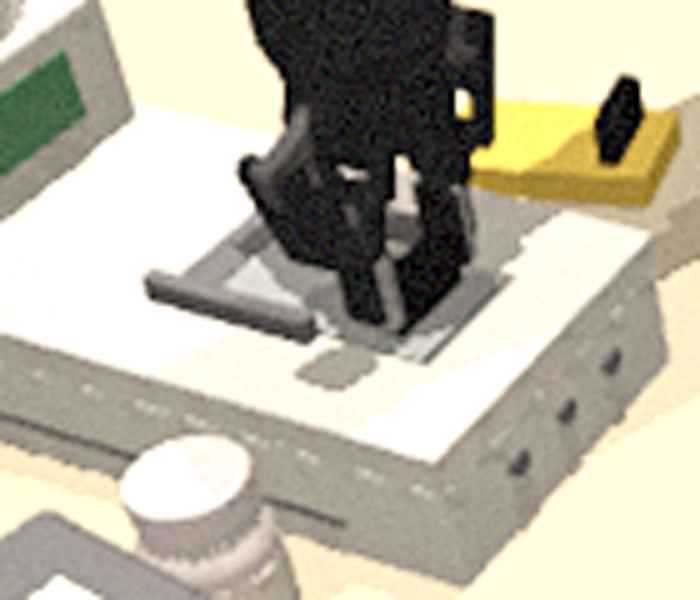

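Emit:
jog_arm(
  moves=[
    [0,0.001,-0.002,0],
    [0,0.0005,-0.002,0],
    [0,0,-0.001,0],
    [0,0,0,0],
  ],
)

```text
clock: 25.85
tool_pos: [0.6004, -0.1697, 0.0557]
eef_rot: [-0.054, 2.18, -2.172]
ft_force: [0.3, 0.6, -0.9]
grip_width: 0.0434
```

```bash
python3 look.py i3 wrist scene;python3 - <<'E'
from h import *
im=cv2.imread("pics/i3_wrist.png");c=im[0:150,210:400];a=cv2.resize(cv2.convertScaleAbs(c,alpha=1.5),None,fx=2,fy=2,interpolation=cv2.INTER_CUBIC)
im=cv2.imread("pics/i3_scene.png")
c=im[200:270,120:220];b=cv2.resize(cv2.convertScaleAbs(c,alpha=1.4),None,fx=4,fy=4,interpolation=cv2.INTER_CUBIC)
o=np.zeros((300,790,3),np.uint8);o[:300,:380]=a;o[:280,390:]=b;cv2.imwrite("pics/i3_x.png",o)
E
```

```text
[ 0.6004 -0.1697  0.0557] yaw -176.0 down [ 0.02   0.005 -1.   ] F [ 0.3  0.6 -0.9] w 0.0434 t 25.85
```

View pics/i3_x.png

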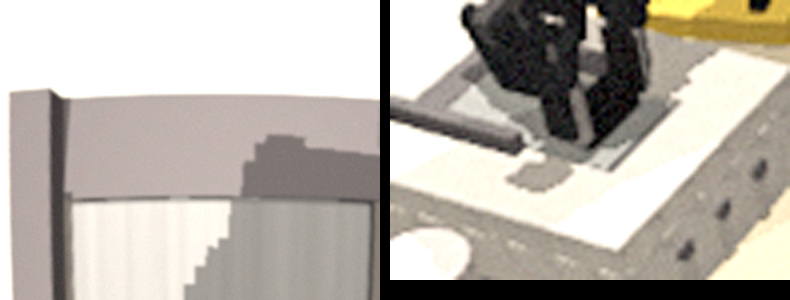

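The tool no longer goes down (z stays at 0.056 against 0.055 expected when flat), so the cover is resting on the floor. I'll release, lift off and check.

Emit:
jog_arm(
  moves=[
    [0,0,0,0],
    [0,0,0,0],
    [0,0,0,0],
    [0,0,0.01,0],
    [0,0,0.02,0],
    [0,0.01,0.03,0],
    [0,0.02,0.03,0],
    [0,0.03,0.01,0],
    [0,0.03,0,0],
    [0,0,0,0],
  ],
  hand=0.065,
)

```text
clock: 26.78
tool_pos: [0.5984, -0.0804, 0.1594]
eef_rot: [-0.05, 2.185, -2.178]
ft_force: [-0.6, -0.4, 0.2]
grip_width: 0.0648
```

```bash
python3 look.py j3 wrist scene;python3 - <<'E'
from h import *
im=cv2.imread("pics/j3_scene.png")
c=im[170:290,90:230];cv2.imwrite("pics/j3_c.png",cv2.resize(cv2.convertScaleAbs(c,alpha=1.4),None,fx=5,fy=5,interpolation=cv2.INTER_CUBIC))
E
```

```text
[ 0.5984 -0.0804  0.1594] yaw -176.42 down [ 0.016  0.004 -1.   ] F [-0.6 -0.4  0.2] w 0.0648 t 26.78
```

View pics/j3_wrist.png

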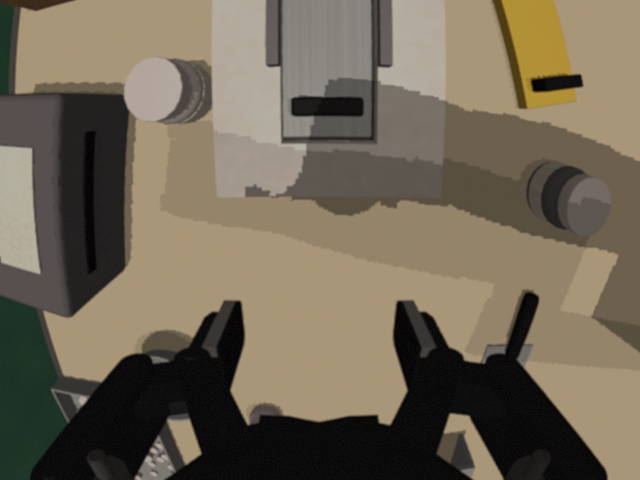

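View pics/j3_c.png

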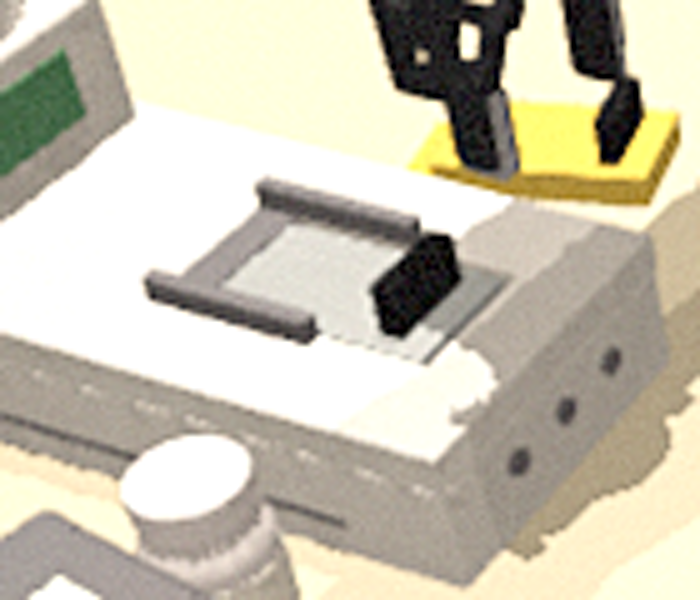

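The cover lies in the bay and looks flush in the scene view, with the handle upright and a thin dark gap around it. I'll measure the gaps at the front and the lip.

Emit:
jog_arm(
  moves=[
    [0,-0.02,0.01,0],
    [0,-0.03,0.01,0],
    [0,-0.02,0.0,0],
    [0,0,0,0],
  ],
)

```text
clock: 27.22
tool_pos: [0.5967, -0.1579, 0.1782]
eef_rot: [-0.056, 2.182, -2.186]
ft_force: [0.9, -0.2, 0.6]
grip_width: 0.0651
```

```bash
python3 look.py k3 wrist top;python3 - <<'E'
from h import *
im=cv2.imread("pics/k3_wrist.png");print(im.shape);c=im[0:240,240:400];cv2.imwrite("pics/k3w.png",cv2.resize(cv2.convertScaleAbs(c,alpha=1.5),None,fx=2.5*2*.5,fy=2.5,interpolation=cv2.INTER_CUBIC))
c=im[20:180,250:400];cv2.imwrite("pics/k3x.png",cv2.resize(cv2.convertScaleAbs(c,alpha=1.5),None,fx=3.7,fy=3.7,interpolation=cv2.INTER_CUBIC))
E
```

```text
[ 0.5967 -0.1579  0.1782] yaw -176.42 down [ 0.012 -0.001 -1.   ] F [ 0.9 -0.2  0.6] w 0.0651 t 27.22
(480, 640, 3)
```

View pics/k3x.png

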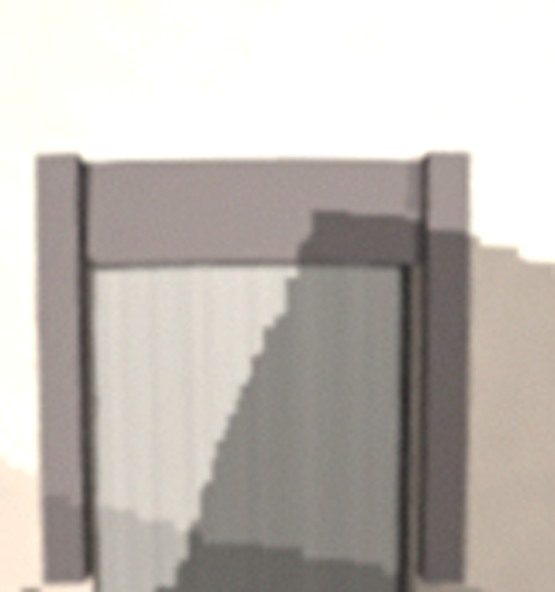

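View pics/k3_top.png

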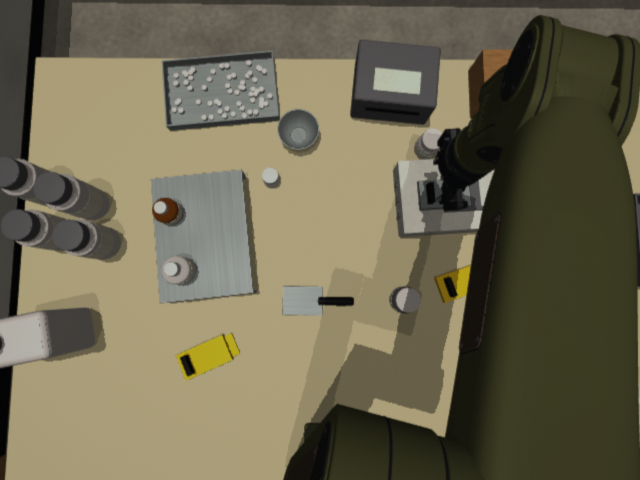

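```bash
python3 - <<'E'
from h import *
im=cv2.imread("pics/j3_wrist.png");c=im[85:155,270:390];cv2.imwrite("pics/j3f.png",cv2.resize(cv2.convertScaleAbs(c,alpha=2),None,fx=6,fy=6,interpolation=cv2.INTER_CUBIC))
im=cv2.imread("pics/k3_wrist.png");c=im[75:115,262:377];cv2.imwrite("pics/k3f.png",cv2.resize(cv2.convertScaleAbs(c,alpha=2),None,fx=6.5,fy=6.5,interpolation=cv2.INTER_CUBIC))
E
```

```text
(no output)
```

View pics/j3f.png

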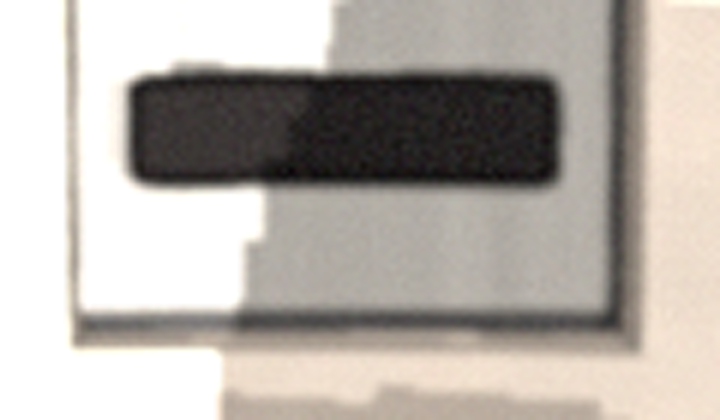

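View pics/k3f.png

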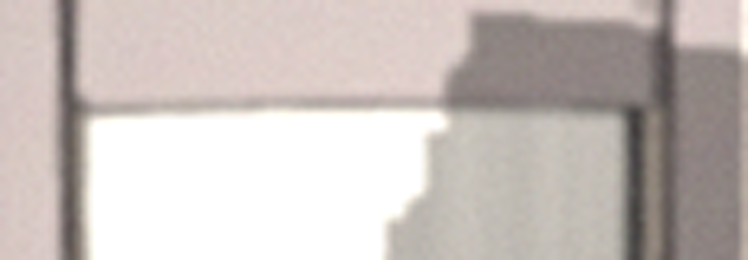

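```bash
python3 - <<'E'
from h import *
import pickle
p=pickle.load(open("j3_wrist.pkl","rb"));g=lambda u,v:cast(p,(270+(u+.5)/6-.5,85+(v+.5)/6-.5),.072,True)
for u in (130,350,550): a=g(u,316);b=g(u,346);print("front gap mm",np.linalg.norm(a-b)*1e3)
print("side widths L",np.linalg.norm(g(66,250)-g(79,250))*1e3,"R",np.linalg.norm(g(608,250)-g(637,250))*1e3, "bay",np.linalg.norm(g(70,345)-g(638,345))*1e3)
p=pickle.load(open("k3_wrist.pkl","rb"));g=lambda u,v:cast(p,(262+(u+.5)/6.5-.5,75+(v+.5)/6.5-.5),.072,True)
for u in (200,350,550): print("lip gap",np.linalg.norm(g(u,100)-g(u,109))*1e3)
E
```

```text
front gap mm 3.4181763027579524
front gap mm 3.407256477774252
front gap mm 3.4157909229645425
side widths L 1.4682051811786594 R 3.2860923496247088 bay 64.03065395483277
lip gap 1.0193474965852747
lip gap 1.0169925636256334
lip gap 1.017806331243129
```

The front gap is 3.4 mm all along (parallel) and the lip gap about 1.0 mm. That puts the cover's origin at about x = +0.5 to +1 in the machine frame, within -3 to +2. The sides are clear by 1.5 and 3.3 mm. I'll compare the bystanders with the first pictures and hand in.

```bash
python3 - <<'E'
from h import *
a=cv2.imread("pics/top0.png").astype(int);b=cv2.imread("pics/k3_top.png").astype(int)
for n,(x0,y0,x1,y1) in dict(bottles=(150,190,200,290),jar_small=(258,165,285,192),bowl=(275,108,322,152),spatula=(280,284,358,318),jar_side=(418,126,434,152)).items():
    d=np.abs(a-b)[y0:y1,x0:x1].max(2);print(n,"mean",d.mean().round(1),"frac>60",(d>60).mean().round(3))
s0=cv2.imread("pics/scene0.png");s1=cv2.imread("pics/j3_scene.png")
o=np.hstack([s0[170:370,100:490],s1[170:370,100:490]]);cv2.imwrite("pics/cmp.png",o)
E
```

```text
bottles mean 30.3 frac>60 0.0
jar_small mean 35.1 frac>60 0.0
bowl mean 26.2 frac>60 0.0
spatula mean 24.9 frac>60 0.0
jar_side mean 23.6 frac>60 0.0
```

View pics/cmp.png

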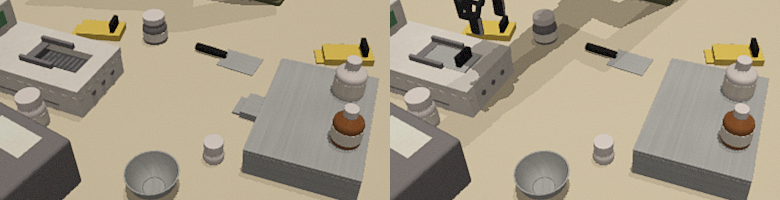

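The side-by-side shows every bystander where it was, with only the overall brightness changed, and the cover in the bay. Handing in.

```bash
python3 look.py; python3 -c "
from station import *
print(sign_off())"
```

```text
[ 0.5965 -0.1552  0.178 ] yaw -176.34 down [ 0.011  0.001 -1.   ] F [-0.4  1.2 -0.4] w 0.0648 t 27.32
the job is handed in; nothing more can be done
None
```

The cover is back in the bay and the job is handed in, at 27.3 s of the 59 s allowed. I drew it out by its tongue end, laid it flat on the table clear of the riser and let go. I then took it by the ends of its handle, hooked the tongue under the lip and lowered the handle end.

**Tilting the cover:** the moves could not pitch the tool. I held the handle at 20 N and used quick starts and stops until the tongue end hung about 16° down, which was enough to hook it.

**Last checks:**
- **Position:** the gap is 3.4 mm along the whole front edge and about 1.0 mm at the lip. That puts the cover's origin at about +0.5 to +1 mm, within the -3 to +2 allowed.
- **Level:** the cover looks flush in the scene view. The tool stopped going down at z = 0.056 against 0.055 expected. I did not measure the cover's final height any more closely than that.
- **Sides:** clearances are about 1.5 and 3.3 mm, so it sits slightly off centre.
- **Bystanders:** the bottles, jars, bowl and spatula are where they started, judged by comparing the first and last pictures. The last forces I read were about 1 N, and the gripper was clear of everything.

**What disagreed:**
- The fingertips sat roughly 27–40 mm behind the reported tool point, depending on the opening. My first grip therefore closed above the block, touching nothing.
- The top camera read 3–5 mm lower in x than the wrist camera at the cover, so I used the wrist camera for the fit.
- Fast moves tilted the tool by a few degrees. I corrected this by turning the tool half round.

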